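Reload the dressing doser and set its portion dial

TASK

Get the dressing doser ready: pull both empty grey cartridges out of their clips and lay them in the grey returns tub, and snap every full cartridge on the counter fully down into the spring clip with the tag of its own colour. Set the portion dial so that its red pointer stands on the green mark; the dial has backlash, so back it off to below the mark and make the last movement clockwise, up to the mark (if you overshoot, back off and come up again). Leave the drink bottle, the salad pack and the label roll where they are.

Things in the scene. Friction and masses are not known exactly. Their poses are not given: they have to be found in the camera images.
- cart_red_mid (a point): Middle of the full red cartridge (centre of its barrel); may be absent. Rigid, all red, 130 mm long along its x axis: round barrel 24 mm across with a 34 mm square block, 13 mm thick, at each end (it does not roll; on the counter its middle is 17 mm up). Ends alike, either way round is right. About 90 g. Hold it across the middle of the barrel.
- cart_green_mid (a point): Middle of the full green cartridge (centre of its barrel); may be absent. Rigid, all green, 130 mm long along its x axis: round barrel 24 mm across with a 34 mm square block, 13 mm thick, at each end (it does not roll; on the counter its middle is 17 mm up). Ends alike, either way round is right. About 90 g. Hold it across the middle of the barrel.
- cart_yellow_mid (a point): Middle of the full yellow cartridge (centre of its barrel); may be absent. Rigid, all yellow, 130 mm long along its x axis: round barrel 24 mm across with a 34 mm square block, 13 mm thick, at each end (it does not roll; on the counter its middle is 17 mm up). Ends alike, either way round is right. About 90 g. Hold it across the middle of the barrel.
- cart_blue_mid (a point): Middle of the full blue cartridge (centre of its barrel); may be absent. Rigid, all blue, 130 mm long along its x axis: round barrel 24 mm across with a 34 mm square block, 13 mm thick, at each end (it does not roll; on the counter its middle is 17 mm up). Ends alike, either way round is right. About 90 g. Hold it across the middle of the barrel.
- clip_red_seat (a point): Seat in the spring clip with the red tag: the middle of a seated cartridge lies here, 57 mm up; x along the cartridge. Two pairs of steel jaws grip the barrel 26 to 44 mm either side of the middle, fingers fit between. Open on top (jaws reach 20 mm above this point): press the level cartridge straight down, 6 to 12 N, till it snaps; it pulls out upwards alike. 58 mm to the next clip, colours in any order
- clip_green_seat (a point): Seat in the spring clip with the green tag: the middle of a seated cartridge lies here, 57 mm up; x along the cartridge. Two pairs of steel jaws grip the barrel 26 to 44 mm either side of the middle, fingers fit between. Open on top (jaws reach 20 mm above this point): press the level cartridge straight down, 6 to 12 N, till it snaps; it pulls out upwards alike. 58 mm to the next clip, colours in any order
- clip_yellow_seat (a point): Seat in the spring clip with the yellow tag: the middle of a seated cartridge lies here, 57 mm up; x along the cartridge. Two pairs of steel jaws grip the barrel 26 to 44 mm either side of the middle, fingers fit between. Open on top (jaws reach 20 mm above this point): press the level cartridge straight down, 6 to 12 N, till it snaps; it pulls out upwards alike. 58 mm to the next clip, colours in any order
- clip_blue_seat (a point): Seat in the spring clip with the blue tag: the middle of a seated cartridge lies here, 57 mm up; x along the cartridge. Two pairs of steel jaws grip the barrel 26 to 44 mm either side of the middle, fingers fit between. Open on top (jaws reach 20 mm above this point): press the level cartridge straight down, 6 to 12 N, till it snaps; it pulls out upwards alike. 58 mm to the next clip, colours in any order
- empty_a_mid (a point): Middle of an empty cartridge. Same shape and sizes as the full ones, about 90 g, pale grey barrel with dark grey ends. At the start it sits snapped in the red clip.
- empty_b_mid (a point): Middle of an empty cartridge. Same shape and sizes as the full ones, about 90 g, pale grey barrel with dark grey ends. At the start it sits snapped in the green clip.
- tub: Grey open returns tub on the counter, fixed, outside 150 mm (x) by 200 mm (y) by 45 mm high, walls 4 mm, floor 4 mm thick; origin at the centre of its underside.
- knob_grip (a point): On the axis of the black bar knob of the portion dial on the doser, at the height to grip (about 78 mm above the counter; the bar's top is 10 mm higher, the dial face 24 mm lower). The bar is 40 mm long along this point's x axis, 15 mm wide along y. z points up along the dial axis.
- pointer (a joint): Setting of the portion dial in rad: angle of the white disc with the red pointer under the knob, growing clockwise seen from above, 0 to 4. It stays where it is left (friction about 0.1 N m). Starts clockwise of (above) the green mark.
- knob (a joint): Free play of the knob on the pointer disc in rad, 0 to 0.40. Turning the knob clockwise first takes the play up to 0.40, then drives the pointer clockwise; turning it anticlockwise first runs the play down to 0, then drives the pointer anticlockwise. The knob's own angle is pointer plus play.
- mark (a joint): Where the green set mark stands on the dial's black rim, in rad, same zero and sense as joint pointer. It does not move in a run.
- pointer_tip (a point): Tip of the red pointer, 44 mm from the dial axis.
- mark_tip (a point): Point of the green set mark, 44 mm from the dial axis, at the rim of the dial.
- drink: Orange drink bottle with a black cap, 68 mm across, 210 mm tall, standing; origin at the centre of its underside. Leave alone.
- salad: Round black salad pack with a clear lid, 136 mm across, 50 mm tall; origin at the centre of its underside. Leave alone.
- label_roll: White label roll standing on its flat side, 90 mm across, 50 mm tall; origin at the centre of its underside. Leave alone.
Not all that is in view belongs to the job. What is shaped like the part that bears cart_red_mid but pink is not meant.

How it is judged:
By the outcome, as a careful person would: the job done as asked, in the order asked, and still so for the second after the job is handed in, with the robot touching nothing.
Of cart_red, cart_green, cart_yellow, cart_blue only 3 to 4 are there at a start; the rules pass over those that are not, and their reading is None.
At some moment in a run one of cart_red, cart_green, cart_yellow, cart_blue may be knocked a few centimetres aside while the robot is not near it.
Once in a run the grip may slacken for a moment while it holds something.
It also fails if it takes over 210 s, if anything falls off the work surface, if the arm or the gripper's body presses on something with over 40 N, if the wrist force passes 120 N, or if a joint passes its speed limit or range.

ROBOT

A 7-joint arm with a two-finger parallel gripper is mounted at the origin on the work surface. World frame = base frame: x ahead of the robot, y to its left, z up, the work surface at z = 0. Lengths are in m, angles in rad, forces in N, time in s.
With the tool pointing down it reaches from about 0.4 to 0.9 m from the base axis. Payload 5.6 kg.
Tool frame: the origin (TCP) lies at the very end of the fingers, on their centre line; the grasp point (between the pads) lies 19 mm behind it; z points along the fingers, y is the line along which they close (so a half turn about z gives the same grasp; the last joint's range is limited). The gripper opens to 92 mm and grips with 3 to 60 N. Pads are 20 mm wide; open, the fingers measure 128 mm over their backs; the gripper's body (75 mm by 189 mm) begins 69 mm behind the grasp point.
Start: joints at [-1.365, 0.468, -0.012, 1.603, 0.006, 1.071, -0.056], TCP at [0.16, 0.63, 0.215] pointing down, gripper open.
Joint ranges: [-2.53, 2.53], [-0.31, 2.02], [-1.57, 1.55], [0.28, 2.44], [-1.29, 4.43], [0.15, 1.84], [-2.92, 2.92]. Speed limits (rad/s): [2.57, 2.57, 3.14, 3.14, 3.14, 3.14, 3.14].

INTERFACE

Orientations are given as a unit quaternion [w, x, y, z].
In Python, from station import robot, viewer, spotter gives the robot as it stands. The module is installed in compiled form; this text tells all that it offers.
- The arm moves only by the tool arm_command, never from a script. Its argument "motion" is a list of rows, each a list of 7 numbers: the opening, from 0 (shut) to 1 (fully open), then the shift along the tool's x, y, z in m, then the turn, a rotation vector about the tool's x, y, z in rad. A call has 1 to 20 rows; each row shifts and turns the commanded pose from where the row before left it, along the tool's axes as they then stand; what a row does not reach is not made up. A row lasts 1/12 s, in which the tool goes at most 41.7 mm and 7.16 degrees, less where a joint would pass 70% of its speed; a pose out of reach is approached as far as the arm can. A call with a gripper value outside its range is refused whole. The fingers move at their own pace and stop on an object; "grip_force" is the grip in N (left out, the last holds). Time passes only in rows, so rows that do not move let the fingers close. It gives the time, the measured TCP pose, the force, the opening and the grip force at its end, in the units of the state.
- robot.state(): the state, without advancing time (a new reading comes with each control period).
- viewer.get_image(name): name is "scene" or "side" or "wrist"; returns the picture (384x512x3 uint8, blue, green, red); there is no depth.
- viewer.camera_model(name): a dict with "mtx" (3x3 intrinsics, pixels), "position" and "rotation" of the camera in the world. Camera axes: x right, y down, z forward; pixel columns grow to the right and rows downward; lengths in m; the calibration is good to about 2 mm. A picture is of the moment at which its call begins: read the wrist's pose just before it. camera_model takes no time and is no camera call; for the wrist camera it gives the pose at the moment of the call.
- robot.close_job(): hands the job in; it is judged then, once.
Trained networks look in the newest picture that a camera, given by its name, has taken for a name from the list of things; names that differ only in an ending like _2 or _b are one class to them, and where a whole thing is asked for, a point or a joint stands for the part that bears it (a point fixed in the world has none). Each returns a list of dicts, best first, with "confidence" (0 to 1); they miss things now and then, are a little off and sometimes report something else, mostly with a low value. They report only what shows in the picture. A call takes as long as a camera call. They do not tell look-alikes from the thing itself.
- spotter.spot_in(thing, camera): "xyz" ([x, y, z] in m, in the coordinates of the camera as it stood for that picture, good to about 4 mm: the middle of the surface that is visible of it).
- spotter.outline_of(thing, camera): "region" (384x512 bool, what is visible of it).
The state is a dict: "time_s": time; "joint_positions": joint angles; "joint_vel": joint speeds; "tau": joint torques, N m; "tcp_pos": TCP position; "orientation": TCP orientation; "contact_force": force on the tool from outside, world axes, zero at the start; "torque": the same for the moment, N m; "width": opening from 0.0 (shut) to 1.0 (fully open); "grasp_force": force on a finger pad.
Only numpy, scipy, OpenCV 4.12 (cv2) and the standard library are available. Lean on these libraries where they do the work, as an engineer would, in place of code of your own. Each camera call takes 0.05 s, during which the arm holds its last target. There are 200 camera calls.

## Working session

There is one attempt and no reset: what is moved stays moved. The work goes in short steps, Python scripts to look and compute and a tool call to move; the robot and the scene stay as the last step left them, time stands still between calls to the robot, and variables do not carry over. Pictures are saved under pics/ and viewed, at most 14 in all, crops included, and the job is handed in when it is done.

Besides the shell and the picture viewer there is one more tool, called by a JSON object that holds its "method" and its "body". arm_command: Moves the arm, as the interface text tells. Its arguments: {"type":"object","properties":{"motion":{"type":"array"},"grip_force":{"type":"number"}},"required":["motion"]}

```bash
mkdir -p pics; cat > h.py <<'E'
import numpy as np, cv2
from station import robot, viewer, spotter
def snap(cam,fn=None):
    im=viewer.get_image(cam)
    if fn: cv2.imwrite('pics/'+fn,im)
    return im
def w(cam,xyz):
    m=viewer.camera_model(cam); return np.array(m['rotation'])@np.array(xyz)+np.array(m['position'])
def ray(cam,u,v,z):
    m=viewer.camera_model(cam); R=np.array(m['rotation']);p=np.array(m['position'])
    d=R@np.linalg.solve(np.array(m['mtx']),[u,v,1.]); return p+d*(z-p[2])/d[2]
def px(cam,P):
    m=viewer.camera_model(cam); q=np.array(m['mtx'])@(np.array(m['rotation']).T@(np.array(P)-np.array(m['position']))); return q[:2]/q[2]
E
python3 - <<'E'
from h import *
s=robot.state(); print({k:np.round(v,3).tolist() for k,v in s.items()})
a=snap('scene','s0.png'); b=snap('side','d0.png')
for c in('scene','side'):
    m=viewer.camera_model(c); print(c,np.round(m['position'],3),np.round(m['rotation'],3).tolist())
for t in['cart_red_mid','cart_green_mid','cart_yellow_mid','cart_blue_mid','clip_red_seat','clip_green_seat','clip_yellow_seat','clip_blue_seat','empty_a_mid','tub','knob_grip','pointer_tip','mark_tip']:
    for d in spotter.spot_in(t,'scene')[:2]: print(t,np.round(w('scene',d['xyz']),3),round(d['confidence'],2))
E
```

```text
{'time_s': 0.0, 'joint_positions': [-1.365, 0.468, -0.012, 1.604, 0.006, 1.071, -0.056], 'joint_vel': [0.001, 0.002, -0.001, -0.002, 0.001, 0.001, -0.0], 'tau': [-0.0, -52.056, -0.013, -24.374, -0.057, 0.017, 0.0], 'tcp_pos': [0.16, 0.629, 0.214], 'orientation': [-0.0, 0.124, 0.992, -0.001], 'contact_force': [0.257, 0.543, -1.23], 'torque': [-0.011, 0.012, -0.029], 'grasp_force': 0.0, 'width': 0.999}
scene [ 1.693 -0.164  1.351] [-0.269, 0.697, 0.621, -0.236]
side [ 0.344 -0.929  0.866] [-0.415, 0.903, -0.104, 0.05]Traceback (most recent call last):
  File "<stdin>", line 7, in <module>
  File "h.py", line 8, in w
    m=viewer.camera_model(cam); return np.array(m['rotation'])@np.array(xyz)+np.array(m['position'])
                                       ~~~~~~~~~~~~~~~~~~~~~~~^~~~~~~~~~~~~~
ValueError: matmul: Input operand 1 has a mismatch in its core dimension 0, with gufunc signature (n?,k),(k,m?)->(n?,m?) (size 3 is different from 4)
```

View pics/s0.png

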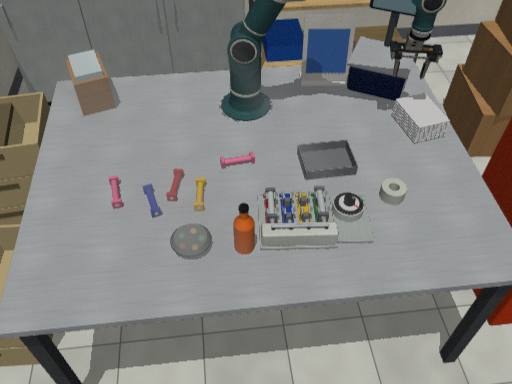

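View pics/d0.png

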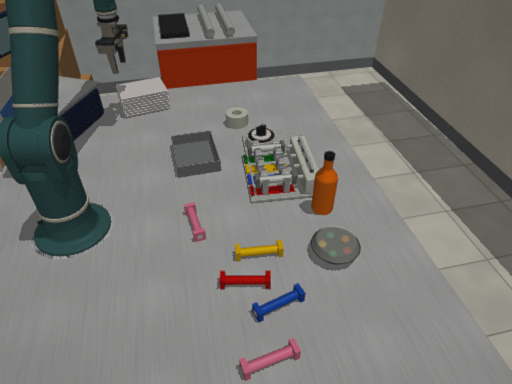

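The scene shows blue (152,200), red (175,185) and yellow (200,193) cartridges. There are pink decoys at (116,190) and (238,160), no green cartridge, the doser around (297,215), the dial at (348,205) and the tub at (327,160). `rotation` is a quaternion, so I'll fix the helper.

```bash
cat > h.py <<'E'
import numpy as np, cv2
from scipy.spatial.transform import Rotation as Ro
from station import robot, viewer, spotter
def snap(cam,fn=None):
    im=viewer.get_image(cam)
    if fn: cv2.imwrite('pics/'+fn,im)
    return im
def cm(cam):
    m=viewer.camera_model(cam); q=np.array(m['rotation']); return np.array(m['mtx']),Ro.from_quat(np.r_[q[1:],q[0]]).as_matrix(),np.array(m['position'])
def w(cam,xyz):
    K,R,p=cm(cam); return R@np.array(xyz)+p
def ray(cam,uv,z):
    K,R,p=cm(cam); uv=np.atleast_2d(uv); d=np.c_[uv,np.ones(len(uv))]@np.linalg.inv(K).T@R.T
    return p+d*((z-p[2])/d[:,2])[:,None]
def pose():
    s=robot.state(); q=np.array(s['orientation']); return np.array(s['tcp_pos']),Ro.from_quat(np.r_[q[1:],q[0]])
def togo(P,ax=None):
    """shift in tool axes to bring TCP to P; turn about tool z to bring tool x (or its opposite) along world direction ax"""
    p,R=pose(); d=R.inv().apply(np.array(P)-p); out=[np.round(d,4)]
    if ax is not None:
        a=R.inv().apply([ax[0],ax[1],0]); t=np.arctan2(a[1],a[0]); out.append(round((t+np.pi/2)%np.pi-np.pi/2,3))
    return out
def axis(reg,cam,z):
    """middle, long axis of a region laid on height z"""
    v,u=np.nonzero(reg); P=ray(cam,np.c_[u,v],z)[:,:2].astype(np.float32)
    (c,s,a)=cv2.minAreaRect(P); b=cv2.boxPoints((c,s,a)); e=[b[1]-b[0],b[2]-b[1]]; e.sort(key=np.linalg.norm)
    return np.array(c),e[1]/np.linalg.norm(e[1]),sorted(s)
E
python3 - <<'E'
from h import *
for c in('scene','side'):
    snap(c)
    for t in['cart_red_mid','cart_green_mid','cart_yellow_mid','cart_blue_mid','clip_red_seat','clip_green_seat','clip_yellow_seat','clip_blue_seat','empty_a_mid','tub','knob_grip','pointer_tip','mark_tip','drink']:
        for d in spotter.spot_in(t,c)[:2]: print(c,t,np.round(w(c,d['xyz']),3),round(d['confidence'],2))
E
```

```text
scene cart_red_mid [ 0.356 -0.067  0.026] 0.77
scene cart_red_mid [ 0.464 -0.309  0.03 ] 0.62
scene cart_yellow_mid [ 0.528 -0.22   0.03 ] 0.73
scene cart_yellow_mid [0.614 0.187 0.048] 0.3
scene cart_blue_mid [ 0.533 -0.391  0.031] 0.66
scene clip_red_seat [0.597 0.011 0.07 ] 0.61
scene clip_red_seat [ 0.533 -0.39   0.029] 0.29
scene clip_green_seat [ 0.523 -0.22   0.029] 0.65
scene clip_green_seat [0.648 0.294 0.079] 0.55
scene clip_yellow_seat [0.614 0.142 0.035] 0.62
scene clip_yellow_seat [0.598 0.013 0.073] 0.5
scene clip_blue_seat [0.609 0.085 0.036] 0.76
scene empty_a_mid [0.626 0.023 0.069] 0.68
scene tub [0.381 0.275 0.009] 0.6
scene tub [0.617 0.185 0.046] 0.45
scene knob_grip [0.647 0.291 0.078] 0.58
scene knob_grip [ 0.526 -0.222  0.029] 0.29
scene pointer_tip [ 0.526 -0.221  0.028] 0.72
scene pointer_tip [0.653 0.289 0.054] 0.61
scene mark_tip [0.605 0.083 0.036] 0.48
scene mark_tip [0.377 0.278 0.01 ] 0.29
scene drink [ 0.768 -0.086  0.122] 0.57
side cart_red_mid [ 0.457 -0.31   0.025] 0.85
side cart_red_mid [ 0.461 -0.526  0.027] 0.7
side cart_green_mid [0.631 0.147 0.022] 0.55
side cart_green_mid [ 0.514 -0.227  0.03 ] 0.38
side cart_yellow_mid [ 0.516 -0.23   0.028] 0.93
side cart_blue_mid [ 0.52  -0.394  0.029] 0.75
side clip_red_seat [0.613 0.016 0.023] 0.59
side clip_green_seat [0.631 0.2   0.024] 0.69
side clip_yellow_seat [0.63  0.146 0.022] 0.75
side clip_yellow_seat [0.643 0.285 0.057] 0.58
side clip_blue_seat [0.605 0.094 0.062] 0.65
side empty_a_mid [0.624 0.016 0.067] 0.72
side empty_a_mid [ 0.735 -0.106  0.109] 0.42
side tub [0.396 0.286 0.006] 0.69
side knob_grip [0.642 0.288 0.079] 0.57
side knob_grip [ 0.71  -0.272  0.047] 0.34
side pointer_tip [0.643 0.289 0.059] 0.46
side drink [ 0.735 -0.105  0.113] 0.63
```

```bash
python3 - <<'E'
from h import *
print(togo([0.56,0.12,0.36],[1,0])); K,R,p=cm('wrist'); q,T=pose(); print('cam in tool',T.inv().apply(p-q), (T.inv().as_matrix()@R).round(2).tolist(),K[0,0])
E
```

```text
[array([-0.5132, -0.3958, -0.1454]), np.float64(-0.249)]
cam in tool [ 0.0724226   0.00040816 -0.17131571] [[0.0, -0.97, -0.26], [1.0, 0.0, -0.0], [0.0, -0.26, 0.97]] 284.3298618341533
```

{"method": "arm_command", "body": {"motion": [[1,-0.0285,-0.022,-0.0081,0,0,0],[1,-0.0285,-0.022,-0.0081,0,0,0],[1,-0.0285,-0.022,-0.0081,0,0,0],[1,-0.0285,-0.022,-0.0081,0,0,0],[1,-0.0285,-0.022,-0.0081,0,0,0],[1,-0.0285,-0.022,-0.0081,0,0,0],[1,-0.0285,-0.022,-0.0081,0,0,0],[1,-0.0285,-0.022,-0.0081,0,0,0],[1,-0.0285,-0.022,-0.0081,0,0,0],[1,-0.0285,-0.022,-0.0081,0,0,0],[1,-0.0285,-0.022,-0.0081,0,0,0],[1,-0.0285,-0.022,-0.0081,0,0,0],[1,-0.0285,-0.022,-0.0081,0,0,0],[1,-0.0285,-0.022,-0.0081,0,0,0],[1,-0.0285,-0.022,-0.0081,0,0,0],[1,-0.0285,-0.022,-0.0081,0,0,0],[1,-0.0285,-0.022,-0.0081,0,0,0],[1,-0.0285,-0.022,-0.0081,0,0,0],[1,0,0,0,0,0,-0.1245],[1,0,0,0,0,0,-0.1245]], "grip_force": 30}}

```text
time_s: 3.32
tcp_pos: [0.5611, 0.1171, 0.3609]
orientation: [0.001, -0.0, 1.0, -0.0]
contact_force: [0.3, 1.1, 0.6]
width: 0.999
grasp_force: 0.0
```

```bash
cat > look.py <<'E'
import sys
from h import *
snap('wrist',sys.argv[1]); print(np.round(pose()[0],3),pose()[1].as_matrix().round(3).tolist())
for t in sys.argv[2:]:
    for d in spotter.spot_in(t,'wrist')[:3]: print(t,np.round(w('wrist',d['xyz']),3),round(d['confidence'],2))
E
python3 look.py w1.png clip_red_seat clip_green_seat clip_yellow_seat clip_blue_seat empty_a_mid tub knob_grip pointer_tip mark_tip
```

```text
[0.56  0.119 0.361] [[-1.0, -0.009, 0.0], [-0.009, 1.0, -0.0], [-0.0, -0.0, -1.0]]
clip_red_seat [ 0.507 -0.211  0.029] 0.73
clip_red_seat [0.598 0.036 0.032] 0.71
clip_red_seat [0.621 0.143 0.027] 0.17
clip_green_seat [0.614 0.188 0.022] 0.92
clip_yellow_seat [0.621 0.142 0.025] 0.91
clip_blue_seat [0.616 0.088 0.023] 0.6
empty_a_mid [0.618 0.025 0.068] 0.94
tub [0.382 0.289 0.006] 0.91
tub [0.621 0.145 0.024] 0.23
knob_grip [0.634 0.291 0.081] 0.77
pointer_tip [0.636 0.289 0.057] 0.8
```

View pics/w1.png

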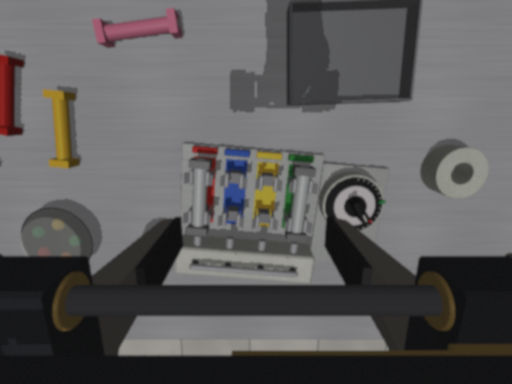

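The wrist view shows the clip order red, blue, yellow, green from left to right. The empties are at (200,195) and (302,200). The dial is at (353,203), with the red pointer at about (370,222) and the green mark at about (382,203). The doser is slightly rotated.

```bash
python3 - <<'E'
from h import *
im=snap('wrist')
for t in ['empty_a_mid','tub','knob_grip']:
    for d in spotter.outline_of(t,'wrist')[:3]:
        r=d['region']; v,u=np.nonzero(r); print(t,round(d['confidence'],2),r.sum(),u.min(),u.max(),v.min(),v.max(),*[np.round(x,3) for x in axis(r,'wrist',0.07 if t[0]=='e' else .08 if t[0]=='k' else .045)])
hsv=cv2.cvtColor(im,cv2.COLOR_BGR2HSV)
for n,lo,hi in[('r',(0,150,90),(6,255,255)),('b',(105,150,60),(130,255,255)),('y',(20,150,90),(32,255,255)),('g',(45,120,40),(85,255,255))]:
    k,l,s,c=cv2.connectedComponentsWithStats(cv2.inRange(hsv,lo,hi))
    for i in range(1,k):
        if s[i,4]>8 and 170<c[i,0]<400 and 130<c[i,1]<260: print(n,s[i],c[i].round(1),ray('wrist',c[i],.054)[0].round(3))
cv2.imwrite('pics/w1c.png',cv2.resize(im[130:290,170:400],None,fx=3.4,fy=3.4,interpolation=cv2.INTER_CUBIC))
E
```

```text
tub 0.69 13696 284 420 0 106 [0.394 0.271] [ 0.023 -1.   ] [0.153 0.206]
knob_grip 0.97 492 342 368 197 224 [0.639 0.294] [0.506 0.863] [0.036 0.054]
knob_grip 0.62 1223 185 211 159 237 [0.621 0.028] [ 0.996 -0.088] [0.039 0.137]
knob_grip 0.49 796 281 315 156 233 [0.614 0.196] [ 0.998 -0.06 ] [0.051 0.131]
r [191 148  24   6  95] [202.3 150.4] [0.543 0.035 0.054]
r [208 187   4  11  39] [209.5 192.2] [0.615 0.044 0.054]
b [224 151  23   6 100] [235.  153.4] [0.548 0.089 0.054]
b [225 162  19  11 157] [234.4 166.3] [0.57  0.088 0.054]
b [223 186  19  26 335] [232.2 197.3] [0.625 0.083 0.054]
y [256 153  23   7 117] [267.2 156.1] [0.552 0.143 0.054]
y [256 164  20  12 185] [265.6 168.9] [0.574 0.141 0.054]
y [253 188  20  27 374] [262.8 200.1] [0.63  0.137 0.054]
g [288 156  23   6  94] [298.5 158.9] [0.557 0.196 0.054]
g [288 167   3  10  19] [288.9 171.6] [0.579 0.181 0.054]
g [284 194   6  19  90] [286.3 202.7] [0.634 0.178 0.054]
g [376 201   6   5  14] [378.2 202.8] [0.634 0.34  0.054]
```

View pics/w1c.png

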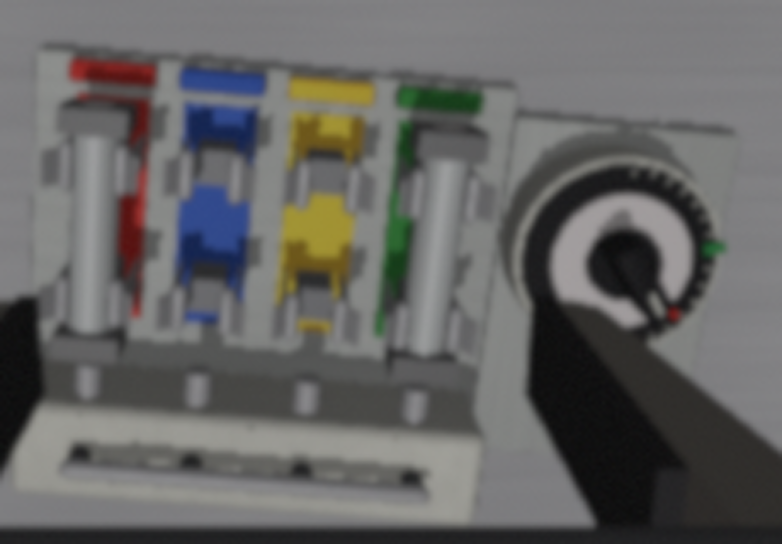

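The crop confirms it: order red, blue, yellow, green. The row is tilted by about 0.085 rad, the pointer is clockwise of the green mark, and the bar knob points at the pointer. I'll go above the red clip's empty and take a close look.

{"method": "arm_command", "body": {"motion": [[0.8,-0.003,-0.011,0.02,0,0,0],[0.7,-0.003,-0.011,0.02,0,0,0],[0.6,-0.003,-0.011,0.02,0,0,0],[0.5,-0.003,-0.011,0.02,0,0,0],[0.5,-0.003,-0.011,0.02,0,0,0],[0.5,-0.003,-0.011,0.02,0,0,0],[0.5,-0.003,-0.011,0.02,0,0,0],[0.5,-0.003,-0.011,0.02,0,0,0.092],[0.5,0,0,0,0,0,0]]}}

```text
time_s: 4.77
tcp_pos: [0.5817, 0.029, 0.1968]
orientation: [-0.003, 0.049, 0.999, -0.001]
contact_force: [-0.6, -0.4, -0.2]
width: 0.498
grasp_force: 0.0
```

```bash
python3 look.py w2.png clip_red_seat empty_a_mid clip_blue_seat clip_yellow_seat; python3 -c "
from h import *
for n,P in [('r',(.622,.028,.057)),('b',(.627,.086,.057)),('g',(.636,.201,.057))]:
    K,R,p=cm('wrist'); q=K@(R.T@(np.array(P)-p)); print(n,q[:2]/q[2])"
```

```text
[0.583 0.031 0.199] [[-0.996, 0.093, -0.004], [0.093, 0.996, -0.001], [0.004, -0.002, -1.0]]
clip_red_seat [0.598 0.034 0.072] 0.8
clip_red_seat [0.636 0.286 0.064] 0.52
clip_red_seat [0.636 0.287 0.08 ] 0.27
empty_a_mid [0.622 0.029 0.073] 0.82
clip_blue_seat [0.597 0.091 0.023] 0.63
clip_yellow_seat [0.61  0.144 0.031] 0.97
r [251.50452035 212.77920597]
b [301.0905981  212.65602159]
g [399.46111201 211.67685578]
```

View pics/w2.png

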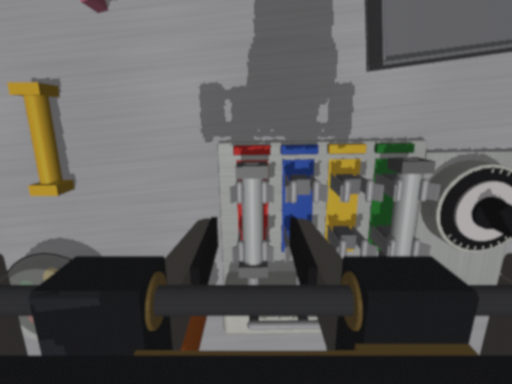

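```bash
python3 - <<'E'
from h import *
print(ray('wrist',[[252.5,165],[252.5,178],[253,263],[253,275],[253,200]],.074).round(4), ray('wrist',[[253,200],[253,240],[406,200]],.069).round(4)); print(ray('wrist',[[406,160]],.074).round(4))
im=cv2.imread('pics/w2.png'); g=cv2.cvtColor(im,cv2.COLOR_BGR2GRAY); print(g[158:182,252].tolist(), g[255:285,253].tolist()); print(g[215,235:272].tolist(),g[250,235:272].tolist()); print(g[185,385:430].tolist())
E
```

```text
[[0.5628 0.0345 0.074 ]
 [0.5768 0.0333 0.074 ]
 [0.6779 0.0248 0.074 ]
 [0.6936 0.0234 0.074 ]
 [0.6015 0.0316 0.074 ]] [[0.603  0.0315 0.069 ]
 [0.6512 0.0272 0.069 ]
 [0.6181 0.2016 0.069 ]]
[[0.5718 0.1967 0.074 ]]
[93, 83, 68, 60, 67, 75, 75, 75, 89, 105, 111, 112, 112, 112, 112, 113, 112, 113, 113, 121, 139, 157, 167, 170] [165, 165, 165, 165, 165, 166, 165, 164, 157, 136, 101, 72, 74, 90, 99, 101, 101, 102, 101, 101, 100, 99, 102, 117, 134, 143, 144, 144, 136, 114]
[149, 147, 136, 109, 82, 75, 86, 101, 115, 127, 136, 142, 147, 153, 159, 165, 170, 171, 166, 158, 153, 148, 143, 136, 129, 121, 107, 89, 66, 51, 53, 60, 76, 94, 109, 122, 126] [101, 101, 102, 111, 127, 141, 144, 132, 119, 116, 126, 137, 143, 149, 154, 159, 164, 167, 165, 161, 154, 150, 144, 139, 131, 120, 113, 121, 136, 143, 139, 126, 113, 107, 107, 107, 109]
[60, 58, 59, 59, 58, 59, 59, 60, 66, 82, 100, 105, 107, 125, 146, 151, 141, 131, 128, 133, 139, 146, 154, 162, 168, 170, 169, 165, 160, 156, 153, 150, 145, 136, 117, 95, 92, 108, 127, 143, 149, 143, 130, 117, 109]
```

{"method": "arm_command", "body": {"motion": [[0.5,-0.0153,0.0008,0.02,0,0,0],[0.5,-0.0153,0.0008,0.02,0,0,0],[0.5,-0.0153,0.0007,0.02,0,0,0],[0.5,0,0,0.025,0,0,0],[0.5,0,0,0.025,0,0,0],[0.5,0,0,0.02,0,0,0],[0.5,0,0,0.014,0,0,0],[0.5,0,0,0.013,0,0,0],[0.5,0,0,0,0,0,0],[0.5,0,0,0,0,0,0]]}}

```text
time_s: 5.85
tcp_pos: [0.63, 0.0302, 0.0438]
orientation: [0.0, 0.046, 0.999, 0.0]
contact_force: [-0.5, 0.1, -0.0]
width: 0.504
grasp_force: 0.0
```

{"method": "arm_command", "body": {"motion": [[0.1,0,0,0,0,0,0],[0.1,0,0,0,0,0,0],[0.1,0,0,0,0,0,0],[0.1,0,0,0,0,0,0],[0.1,0,0,0,0,0,0],[0.1,0,0,0,0,0,0],[0.1,0,0,-0.01,0,0,0],[0.1,0,0,-0.015,0,0,0],[0.1,0,0,-0.02,0,0,0],[0.1,0,0,-0.03,0,0,0],[0.1,0,0,-0.03,0,0,0]], "grip_force": 40}}

```text
time_s: 6.77
tcp_pos: [0.6293, 0.0299, 0.1498]
orientation: [-0.0, 0.046, 0.999, 0.0]
contact_force: [0.4, 0.6, -0.7]
width: 0.251
grasp_force: 40.0
```

```bash
python3 - <<'E'
from h import *
s=robot.state(); print(s['width'],s['grasp_force'],np.round(s['contact_force'],2))
print(togo([.385,.225,.17],[1,-.093])); print(pose()[0])
E
```

```text
0.2506532946588583 39.98246669769287 [ 0.43  0.58 -0.73]
[array([ 0.2612,  0.1718, -0.0201]), np.float64(0.001)]
[0.6292937  0.02985291 0.14977227]
```

{"method": "arm_command", "body": {"motion": [[0.1,0,0,-0.03,0,0,0],[0.1,0.02,0.0148,0,0,0,0],[0.1,0.02,0.0148,0,0,0,0],[0.1,0.02,0.0148,0,0,0,0],[0.1,0.02,0.0148,0,0,0,0],[0.1,0.02,0.0148,0,0,0,0],[0.1,0.02,0.0148,0,0,0,0],[0.1,0.02,0.0148,0,0,0,0],[0.1,0.02,0.0148,0,0,0,0],[0.1,0.02,0.0148,0,0,0,0],[0.1,0.02,0.0148,0,0,0,0],[0.1,0.02,0.0148,0,0,0,0],[0.1,0,0,0,0,0,0],[0.1,0,0,0,0,0,0]]}}

```text
time_s: 7.93
tcp_pos: [0.4251, 0.2133, 0.1794]
orientation: [0.001, 0.044, 0.999, 0.001]
contact_force: [0.4, 0.5, -1.3]
width: 0.251
grasp_force: 40.0
```

```bash
python3 - <<'E'
from h import *
im=snap('wrist','w3.png'); s=robot.state(); print(np.round(s['joint_positions'],2),s['width'],pose()[0])
for c in('wrist','scene','side'):
    if c!='wrist': snap(c)
    for d in spotter.outline_of('tub',c)[:1]:
        r=d['region']; v,u=np.nonzero(r); print(c,round(d['confidence'],2),u.min(),u.max(),v.min(),v.max(),*[np.round(x,3) for x in axis(r,c,.045)])
    for n in ('cart_red_mid','cart_yellow_mid','cart_blue_mid'):
        for d in spotter.spot_in(n,c)[:1]: print(c,n,np.round(w(c,d['xyz']),3),round(d['confidence'],2))
print(togo([.362,.271,.18],[0.023,-1]))
E
```

```text
[-0.78  0.22  0.29  2.07 -0.08  0.87  1.03] 0.2503834130017416 [0.42599605 0.21242126 0.17928563]
wrist 0.84 204 401 63 218 [0.394 0.271] [ 0.03 -1.  ] [0.152 0.201]
wrist cart_red_mid [ 0.351 -0.016  0.029] 0.87
wrist cart_blue_mid [0.4   0.213 0.202] 0.47
scene 0.73 297 357 140 178 [0.41 0.27] [ 0.031 -1.   ] [0.189 0.213]
scene cart_red_mid [ 0.474 -0.523  0.031] 0.82
scene cart_yellow_mid [ 0.529 -0.219  0.028] 0.62
scene cart_blue_mid [ 0.532 -0.389  0.031] 0.85
side 0.96 171 220 129 176 [0.396 0.251] [ 0.03 -1.  ] [0.153 0.265]
side cart_red_mid [ 0.358 -0.083  0.025] 0.86
side cart_yellow_mid [ 0.514 -0.227  0.028] 0.85
side cart_blue_mid [ 0.518 -0.395  0.029] 0.89
[array([ 0.0687,  0.0527, -0.0016]), np.float64(1.456)]
```

View pics/w3.png

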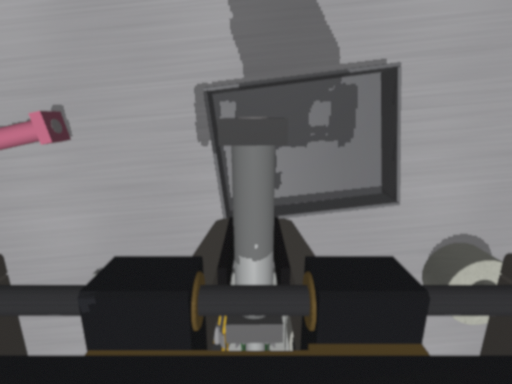

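The wrist view shows the tub (rim 204–401, 63–218) well and the empty held firmly. I'll turn it across and lower it into the near half of the tub.

{"method": "arm_command", "body": {"motion": [[0.1,0.0229,0.0176,0,0,0,0],[0.1,0.0229,0.0176,0,0,0,0],[0.1,0.0229,0.0175,0,0,0,0],[0.1,0,0,0,0,0,-0.12],[0.1,0,0,0,0,0,-0.12],[0.1,0,0,0,0,0,-0.12],[0.1,0,0,0,0,0,-0.12],[0.1,0,0,0,0,0,-0.12],[0.1,0,0,0,0,0,-0.12],[0.1,0,0,0,0,0,-0.12],[0.1,0,0,0,0,0,-0.12],[0.1,0,0,0,0,0,-0.12],[0.1,0,0,0,0,0,-0.12],[0.1,0,0,0,0,0,-0.12],[0.1,0,0,0,0,0,-0.12],[0.1,0,0,0,0,0,-0.12],[0.1,0,0,0,0,0,-0.12],[0.1,0,0,0,0,0,0],[0.1,0,0,0,0,0,0]]}}

```text
time_s: 10.27
tcp_pos: [0.362, 0.2709, 0.1784]
orientation: [-0.0, 0.712, -0.702, -0.0]
contact_force: [-0.5, -0.2, -1.1]
width: 0.249
grasp_force: 40.0
```

```bash
python3 - <<'E'
from h import *
s=robot.state(); print(np.round(s['joint_positions'],2),s['width'],pose()[0],pose()[1].as_matrix().round(3).tolist())
print(togo([.362,.270,.012],[0.03,-1]))
E
```

```text
[-0.73  0.18  0.02  2.1  -0.    0.86  2.44] 0.24877843231127933 [0.36201168 0.27093597 0.17840135] [[0.014, -1.0, -0.0], [-1.0, -0.014, 0.0], [-0.0, 0.0, -1.0]]
[array([0.0009, 0.    , 0.1664]), np.float64(-0.016)]
```

{"method": "arm_command", "body": {"motion": [[0.1,0,0,0.03,0,0,0],[0.1,0,0,0.03,0,0,0],[0.1,0,0,0.03,0,0,0],[0.1,0,0,0.03,0,0,0],[0.1,0,0,0.02,0,0,0],[0.1,0,0,0.015,0,0,0],[0.1,0,0,0.0125,0,0,0],[0.1,0,0,0,0,0,0],[0.1,0,0,0,0,0,0],[0.35,0,0,0,0,0,0],[0.35,0,0,0,0,0,0],[0.35,0,0,0,0,0,0],[0.35,0,0,-0.03,0,0,0],[0.35,0,0,-0.04,0,0,0],[0.35,0,0,-0.04,0,0,0],[0.35,0,0,-0.04,0,0,0],[0.35,0,0,-0.02,0,0,0]]}}

```text
time_s: 11.68
tcp_pos: [0.3636, 0.2722, 0.1861]
orientation: [-0.004, 0.713, -0.701, 0.0]
contact_force: [0.6, 0.4, -0.7]
width: 0.349
grasp_force: 0.0
```

```bash
python3 - <<'E'
from h import *
s=robot.state(); print(np.round(s['joint_positions'],2),s['width'],pose()[0])
for c in('side','wrist'):
    snap(c)
    for d in spotter.spot_in('empty_a_mid',c)[:3]: print(c,np.round(w(c,d['xyz']),3),round(d['confidence'],2))
print(togo([.629+.0834*174/1000*1.05,.029+.1733,.18],[1,-0.089]))
E
```

```text
[-0.74  0.17  0.02  2.1  -0.    0.87  2.45] 0.34945837573894933 [0.36357303 0.27224975 0.18610025]
side [0.36  0.277 0.032] 0.54
side [ 0.735 -0.106  0.108] 0.24
[array([ 0.0735, -0.2811,  0.0017]), np.float64(-1.465)]
```

{"method": "arm_command", "body": {"motion": [[0.5,0.0085,-0.0295,0,0,0,0],[0.5,0.0085,-0.0295,0,0,0,0],[0.5,0.0085,-0.0295,0,0,0,0],[0.5,0.0085,-0.0295,0,0,0,0],[0.5,0.0085,-0.0295,0,0,0,0],[0.5,0.0085,-0.0295,0,0,0,0],[0.5,0.0085,-0.0295,0,0,0,0.12],[0.5,0,0,0,0,0,0.12],[0.5,0,0,0,0,0,0.12],[0.5,0,0,0,0,0,0.12],[0.5,0,0,0,0,0,0.12],[0.5,0,0,0,0,0,0.12],[0.5,0,0,0,0,0,0.12],[0.5,0,0,0,0,0,0.12],[0.5,0,0,0,0,0,0.12],[0.5,0,0,0,0,0,0.12],[0.5,0,0,0,0,0,0.12],[0.5,0,0,0,0,0,0.12],[0.5,0,0,0,0,0,0.12],[0.5,0,0,0,0,0,0.12]]}}

```text
time_s: 13.55
tcp_pos: [0.5683, 0.2144, 0.1785]
orientation: [-0.002, 0.049, 0.999, -0.001]
contact_force: [-0.3, -0.6, -0.1]
width: 0.498
grasp_force: 0.0
```

{"method": "arm_command", "body": {"motion": [[0.5,0,0,0,0,0,0],[0.5,0,0,0,0,0,0]]}}

```text
time_s: 13.72
tcp_pos: [0.5685, 0.2148, 0.1791]
orientation: [-0.001, 0.044, 0.999, -0.001]
contact_force: [-0.1, -0.4, -0.3]
width: 0.499
grasp_force: 0.0
```

```bash
python3 - <<'E'
from h import *
im=snap('wrist','w4.png'); print(pose()[0],pose()[1].as_matrix().round(3).tolist())
for d in spotter.spot_in('empty_a_mid','wrist')[:2]: print(np.round(w('wrist',d['xyz']),3),round(d['confidence'],2))
for d in spotter.outline_of('empty_a_mid','wrist')[:2]:
    r=d['region']; v,u=np.nonzero(r); print(round(d['confidence'],2),u.min(),u.max(),v.min(),v.max(),*[np.round(x,3) for x in axis(r,'wrist',.072)])
print(togo([.644,.202,.044],[1,-.089]))
E
```

```text
[0.56874218 0.21486576 0.17949536] [[-0.996, 0.088, -0.002], [0.088, 0.996, -0.002], [0.002, -0.002, -1.0]]
[0.378 0.207 0.01 ] 0.45
0.48 224 236 0 5 [0.4  0.21] [0.089 0.996] [0.004 0.01 ]
[array([-0.0758, -0.0061,  0.1361]), np.float64(-0.001)]
```

View pics/w4.png

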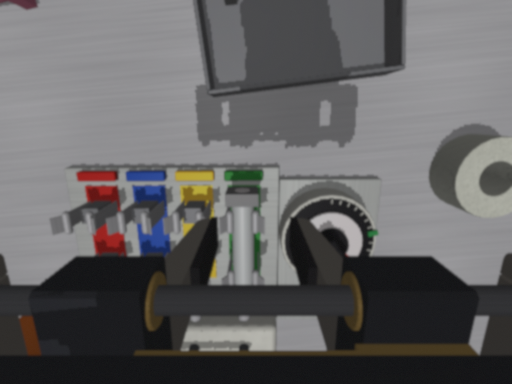

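```bash
python3 - <<'E'
from h import *
g=cv2.imread('pics/w4.png',0); print(g[180:215,242].tolist(),g[235,222:266].tolist())
print(ray('wrist',[[243,190],[243,194],[243,205]],.074).round(4),ray('wrist',[[243,220],[243,245]],.069).round(4))
E
```

```text
[71, 85, 94, 93, 84, 70, 59, 62, 73, 81, 84, 82, 74, 73, 92, 111, 117, 118, 119, 118, 119, 119, 118, 118, 119, 124, 139, 160, 174, 179, 179, 179, 179, 179, 180] [155, 156, 157, 158, 157, 153, 141, 116, 99, 99, 108, 122, 134, 142, 149, 154, 159, 165, 170, 175, 178, 174, 168, 162, 156, 151, 146, 139, 131, 121, 108, 90, 73, 74, 85, 92, 95, 104, 125, 144, 150, 149, 150, 152]
[[0.5678 0.2048 0.074 ]
 [0.572  0.2044 0.074 ]
 [0.5836 0.2033 0.074 ]] [[0.6016 0.2013 0.069 ]
 [0.6302 0.1985 0.069 ]]
```

{"method": "arm_command", "body": {"motion": [[0.42,-0.024,-0.0032,0.015,0,0,0],[0.42,-0.024,-0.0032,0.015,0,0,0],[0.42,-0.024,-0.003,0.015,0,0,0],[0.42,0,0,0.025,0,0,0],[0.42,0,0,0.025,0,0,0],[0.42,0,0,0.02,0,0,0],[0.42,0,0,0.011,0,0,0],[0.42,0,0,0.01,0,0,0],[0.42,0,0,0,0,0,0],[0.42,0,0,0,0,0,0]]}}

```text
time_s: 14.7
tcp_pos: [0.6406, 0.1991, 0.0452]
orientation: [0.0, 0.046, 0.999, 0.0]
contact_force: [-0.0, 0.3, 1.3]
width: 0.423
grasp_force: 0.0
```

{"method": "arm_command", "body": {"motion": [[0.1,0,0,0,0,0,0],[0.1,0,0,0,0,0,0],[0.1,0,0,0,0,0,0],[0.1,0,0,0,0,0,0],[0.1,0,0,0,0,0,0],[0.1,0,0,0,0,0,0]]}}

```text
time_s: 15.2
tcp_pos: [0.6411, 0.1967, 0.0463]
orientation: [0.001, 0.046, 0.999, -0.001]
contact_force: [-1.8, -4.1, 4.2]
width: 0.26
grasp_force: 4.0
```

```bash
python3 - <<'E'
from h import *
s=robot.state(); print(s['width'],s['grasp_force'],pose()[0],np.round(s['contact_force'],2))
E
```

```text
0.26028494058841073 4.000763408839703 [0.64110738 0.19672875 0.04633795] [-1.8  -4.08  4.18]
```

{"method": "arm_command", "body": {"motion": [[0.1,0,0,0,0,0,0],[0.1,0,0,0,0,0,0],[0.1,0,0,0,0,0,0],[0.1,0,0,0,0,0,0]], "grip_force": 40}}

```text
time_s: 15.53
tcp_pos: [0.6411, 0.1967, 0.0464]
orientation: [0.001, 0.046, 0.999, -0.001]
contact_force: [-1.4, -5.2, 4.6]
width: 0.251
grasp_force: 40.0
```

{"method": "arm_command", "body": {"motion": [[0.1,0,0,-0.01,0,0,0],[0.1,0,0,-0.015,0,0,0],[0.1,0,0,-0.02,0,0,0],[0.1,0,0,-0.03,0,0,0],[0.1,0,0,-0.03,0,0,0],[0.1,0,0,-0.03,0,0,0],[0.1,0,0,0,0,0,0],[0.1,0,0,0,0,0,0]]}}

```text
time_s: 16.2
tcp_pos: [0.6415, 0.2007, 0.1834]
orientation: [0.002, 0.045, 0.999, 0.002]
contact_force: [-0.8, 0.1, -1.2]
width: 0.251
grasp_force: 40.0
```

```bash
python3 - <<'E'
from h import *
s=robot.state(); print(s['width'],s['grasp_force'],pose()[0],np.round(s['contact_force'],2),np.round(s['joint_positions'],2))
print(togo([.428,.273,.18],[.03,-1]))
snap('wrist','w5.png')
E
```

```text
0.2505786399109341 39.99695062637329 [0.64149393 0.20070836 0.18338305] [-0.79  0.13 -1.17] [-0.69  0.56  0.48  1.6  -0.29  1.04  1.36]
[array([0.2192, 0.0526, 0.0026]), np.float64(1.45)]
```

View pics/w5.png

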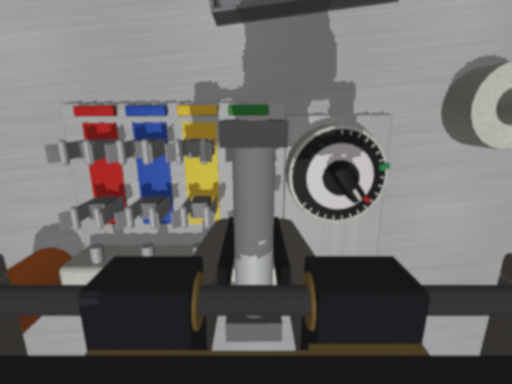

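```bash
python3 - <<'E'
from h import *
im=cv2.imread('pics/w5.png'); hsv=cv2.cvtColor(im,cv2.COLOR_BGR2HSV); C={}
for n,lo,hi in[('r',(0,150,90),(6,255,255)),('b',(105,150,60),(130,255,255)),('y',(20,150,90),(32,255,255)),('g',(45,120,40),(85,255,255))]:
    k,l,s,c=cv2.connectedComponentsWithStats(cv2.inRange(hsv,lo,hi))
    for i in range(1,k):
        if s[i,4]>12 and 40<c[i,0]<400 and 90<c[i,1]<260: print(n,s[i],c[i].round(1),*[ray('wrist',c[i],z)[0,:2].round(4) for z in(.01,.02,.03,.054)])
K,R,p=cm('wrist')
for i,n in enumerate('rbyg'):
    P=np.array([.629,.029])+i*.058*np.array([.088,.996])
    for z in(.077,): q=K@(R.T@(np.r_[P,z]-p)); print(n,P,(q[:2]/q[2]).round(0))
for uv in[(338,176),(341,179)]: print(ray('wrist',uv,.054),ray('wrist',uv,.088))
E
```

```text
r [ 74 106  41   9 356] [ 94.1 110.1] [0.5451 0.0246] [0.5457 0.0299] [0.5464 0.0352] [0.548 0.048]
r [ 83 124  34  15 484] [ 99.8 131. ] [0.569  0.0257] [0.569 0.031] [0.5689 0.0363] [0.5689 0.049 ]
r [  90  159   35   40 1047] [106.8 178.9] [0.6265 0.0211] [0.6248 0.0265] [0.6231 0.0319] [0.619 0.045]
r [363 196   7   7  36] [366.3 199. ] [0.6814 0.3397] [0.6781 0.3358] [0.6748 0.3319] [0.6669 0.3226]
b [126 106  40   9 351] [145.8 110. ] [0.5504 0.0841] [0.5509 0.0877] [0.5514 0.0913] [0.5526 0.0999]
b [133 123  33  16 466] [149.5 130.6] [0.5739 0.084 ] [0.5737 0.0876] [0.5735 0.0912] [0.5731 0.0998]
b [ 137  156   34   41 1041] [154.5 178. ] [0.6307 0.0797] [0.6289 0.0834] [0.6271 0.0872] [0.6227 0.0961]
b [162 214   8   9  47] [166.3 218.8] [0.6848 0.0853] [0.6814 0.0888] [0.678  0.0924] [0.6698 0.1009]
y [178 105  39  10 348] [196.9 109.9] [0.5556 0.143 ] [0.556  0.1449] [0.5563 0.1467] [0.5572 0.1512]
y [ 183  123   35   77 1621] [200.9 162.9] [0.6174 0.1391] [0.6159 0.1411] [0.6145 0.1431] [0.611  0.1479]
y [216 210   3  10  25] [217.  215.2] [0.6859 0.1504] [0.6824 0.1521] [0.679  0.1537] [0.6707 0.1577]
y [190 219  12   3  30] [195.6 220.2] [0.6901 0.1222] [0.6865 0.1247] [0.6829 0.1272] [0.6744 0.1331]
g [230 106  38   8 301] [248.3 109.5] [0.5605 0.2024] [0.5607 0.2025] [0.5609 0.2026] [0.5615 0.203 ]
g [379 164  10   7  50] [382.7 166.5] [0.6417 0.3592] [0.6396 0.3548] [0.6374 0.3503] [0.6323 0.3397]
r [0.629 0.029] [ 82. 195.]
b [0.634104 0.086768] [140. 195.]
y [0.639208 0.144536] [197. 195.]
g [0.644312 0.202304] [255. 194.]
[[0.63829932 0.29217043 0.054     ]] [[0.63028582 0.2824739  0.088     ]]
[[0.64188742 0.29533462 0.054     ]] [[0.63346513 0.28527759 0.088     ]]
```

{"method": "arm_command", "body": {"motion": [[0.1,0.0244,0.0058,0,0,0,0],[0.1,0.0244,0.0058,0,0,0,0],[0.1,0.0244,0.0058,0,0,0,0],[0.1,0.0244,0.0058,0,0,0,0],[0.1,0.0244,0.0058,0,0,0,0],[0.1,0.0244,0.0059,0,0,0,0],[0.1,0.0244,0.0059,0,0,0,0],[0.1,0.0244,0.0059,0,0,0,0],[0.1,0.0244,0.0059,0,0,0,0],[0.1,0,0,0,0,0,0.12],[0.1,0,0,0,0,0,0.12],[0.1,0,0,0,0,0,0.12],[0.1,0,0,0,0,0,0.12],[0.1,0,0,0,0,0,0.12],[0.1,0,0,0,0,0,0.12],[0.1,0,0,0,0,0,0.12],[0.1,0,0,0,0,0,0.12],[0.1,0,0,0,0,0,0.12],[0.1,0,0,0,0,0,0.12],[0.1,0,0,0,0,0,0.12]]}}

```text
time_s: 17.92
tcp_pos: [0.4252, 0.2715, 0.1788]
orientation: [-0.0, 0.651, 0.759, -0.001]
contact_force: [-0.2, -0.2, -1.4]
width: 0.249
grasp_force: 40.0
```

{"method": "arm_command", "body": {"motion": [[0.1,0,0,0,0,0,0.12],[0.1,0,0,0,0,0,0],[0.1,0,0,0,0,0,0]]}}

```text
time_s: 18.17
tcp_pos: [0.4255, 0.2716, 0.179]
orientation: [-0.0, 0.692, 0.722, -0.001]
contact_force: [0.1, 0.2, -1.5]
width: 0.251
grasp_force: 40.0
```

```bash
python3 - <<'E'
from h import *
s=robot.state(); print(np.round(s['joint_positions'],2),s['width'],pose()[0])
print(togo([.428,.273,.0115],[0.03,-1]))
E
```

```text
[-1.27  0.32  0.76  2.02 -0.28  0.9  -0.31] 0.25057372500422237 [0.42554011 0.27161651 0.17904632]
[array([0.0015, 0.0028, 0.1675]), np.float64(0.013)]
```

{"method": "arm_command", "body": {"motion": [[0.1,0.0015,0.0028,0.03,0,0,0],[0.1,0,0,0.03,0,0,0],[0.1,0,0,0.03,0,0,0],[0.1,0,0,0.03,0,0,0],[0.1,0,0,0.02,0,0,0],[0.1,0,0,0.015,0,0,0],[0.1,0,0,0.0125,0,0,0],[0.1,0,0,0,0,0,0],[0.1,0,0,0,0,0,0],[0.35,0,0,0,0,0,0],[0.35,0,0,0,0,0,0],[0.35,0,0,0,0,0,0],[0.35,0,0,-0.03,0,0,0],[0.35,0,0,-0.04,0,0,0],[0.35,0,0,-0.04,0,0,0],[0.35,0,0,-0.04,0,0,0],[0.35,0,0,-0.02,0,0,0]]}}

```text
time_s: 19.58
tcp_pos: [0.431, 0.274, 0.1871]
orientation: [-0.0, 0.693, 0.721, 0.003]
contact_force: [0.4, 0.4, 0.3]
width: 0.351
grasp_force: 0.0
```

```bash
python3 - <<'E'
from h import *
s=robot.state(); print(np.round(s['joint_positions'],2),s['width'],pose()[0])
for c in('side','scene'):
    snap(c)
    for t in('empty_a_mid','cart_red_mid','cart_yellow_mid','cart_blue_mid'):
      for d in spotter.spot_in(t,c)[:3]:
        if d['confidence']>.4: print(t,c,np.round(w(c,d['xyz']),3),round(d['confidence'],2))
print(togo([.46,-.22,.25],[1,0]))
E
```

```text
[-1.28  0.32  0.79  2.01 -0.28  0.92 -0.31] 0.35139059690947555 [0.43098855 0.27399603 0.18705798]
empty_a_mid side [0.362 0.273 0.034] 0.53
cart_red_mid side [ 0.455 -0.312  0.027] 0.91
cart_red_mid side [ 0.461 -0.528  0.027] 0.77
cart_red_mid side [ 0.353 -0.083  0.027] 0.74
cart_yellow_mid side [ 0.516 -0.227  0.028] 0.57
cart_yellow_mid side [ 0.456 -0.311  0.025] 0.48
cart_yellow_mid side [0.435 0.271 0.027] 0.41
cart_blue_mid side [ 0.516 -0.396  0.028] 0.77
empty_a_mid scene [0.601 0.027 0.037] 0.54
empty_a_mid scene [0.363 0.268 0.034] 0.5
cart_red_mid scene [ 0.467 -0.309  0.027] 0.84
cart_red_mid scene [ 0.475 -0.522  0.028] 0.73
cart_red_mid scene [ 0.358 -0.07   0.026] 0.56
cart_yellow_mid scene [ 0.525 -0.221  0.029] 0.59
cart_blue_mid scene [ 0.529 -0.388  0.028] 0.73
cart_blue_mid scene [0.622 0.194 0.035] 0.67
cart_blue_mid scene [0.599 0.026 0.036] 0.45
[array([-0.4937,  0.012 , -0.0678]), np.float64(-1.532)]
```

{"method": "arm_command", "body": {"motion": [[0.5,-0.033,0.0008,-0.0045,0,0,0],[0.5,-0.033,0.0008,-0.0045,0,0,0],[0.5,-0.033,0.0008,-0.0045,0,0,0],[0.5,-0.033,0.0008,-0.0045,0,0,0],[0.5,-0.033,0.0008,-0.0045,0,0,0],[0.5,-0.033,0.0008,-0.0045,0,0,0],[0.5,-0.033,0.0008,-0.0045,0,0,0],[0.5,-0.033,0.0008,-0.0045,0,0,0],[0.5,-0.033,0.0008,-0.0045,0,0,0],[0.5,-0.033,0.0008,-0.0045,0,0,0],[0.5,-0.033,0.0008,-0.0045,0,0,0],[0.5,-0.033,0.0008,-0.0045,0,0,0],[0.5,-0.033,0.0008,-0.0045,0,0,0],[0.5,-0.033,0.0008,-0.0045,0,0,0],[0.5,-0.033,0.0008,-0.0045,0,0,0],[0.5,0,0,0,0,0,-0.118],[0.5,0,0,0,0,0,-0.118],[0.5,0,0,0,0,0,-0.118],[0.5,0,0,0,0,0,-0.118],[0.5,0,0,0,0,0,-0.118]]}}

```text
time_s: 21.75
tcp_pos: [0.46, -0.2211, 0.2492]
orientation: [-0.001, 0.451, 0.892, -0.0]
contact_force: [0.2, -0.2, -0.2]
width: 0.5
grasp_force: 0.0
```

{"method": "arm_command", "body": {"motion": [[0.5,0,0,0,0,0,-0.118],[0.5,0,0,0,0,0,-0.118],[0.5,0,0,0,0,0,-0.118],[0.5,0,0,0,0,0,-0.118],[0.5,0,0,0,0,0,-0.118],[0.5,0,0,0,0,0,-0.118],[0.5,0,0,0,0,0,-0.118],[0.5,0,0,0,0,0,-0.118],[0.5,0,0,0,0,0,0],[0.5,0,0,0,0,0,0]]}}

```text
time_s: 22.58
tcp_pos: [0.4601, -0.2211, 0.2494]
orientation: [-0.0, 0.001, 1.0, 0.0]
contact_force: [-0.1, -0.4, -0.2]
width: 0.499
grasp_force: 0.0
```

```bash
cat > carts.py <<'E'
import sys
from h import *
im=snap('wrist',sys.argv[1]); s=robot.state(); print(np.round(s['joint_positions'],2),pose()[0].round(4),s['width'])
hsv=cv2.cvtColor(im,cv2.COLOR_BGR2HSV)
for n,lo,hi in[('r',(0,200,90),(5,255,255)),('b',(105,150,60),(130,255,255)),('y',(20,150,90),(32,255,255)),('g',(45,120,40),(85,255,255))]:
    k,l,st,c=cv2.connectedComponentsWithStats(cv2.inRange(hsv,lo,hi))
    for i in range(1,k):
        if st[i,4]>300:
            m,a,sz=axis(l==i,'wrist',.025); m2=m+.0*a
            print(n,st[i],'mid',m.round(4),'axis',a.round(3),np.round(sz,3),'go',togo([*m,.1],a))
E
python3 carts.py w6.png
```

```text
[-0.26  0.22  0.74  1.94 -0.17  1.05  2.13] [ 0.4602 -0.2211  0.2495] 0.5001754360692143
r [187 132  17  71 339] mid [ 0.4585 -0.3032] axis [ 0.976 -0.218] [0.008 0.103] go [array([ 0.0014, -0.0822,  0.1495]), np.float64(0.218)]
b [ 107  167   54   89 1407] mid [ 0.5248 -0.3954] axis [0.965 0.263] [0.036 0.132] go [array([-0.065 , -0.1743,  0.1494]), np.float64(-0.268)]
y [ 239  159   30   89 1359] mid [ 0.5133 -0.2213] axis [ 0.995 -0.101] [0.031 0.134] go [array([-0.0532, -0.0002,  0.1494]), np.float64(0.1)]
```

View pics/w6.png

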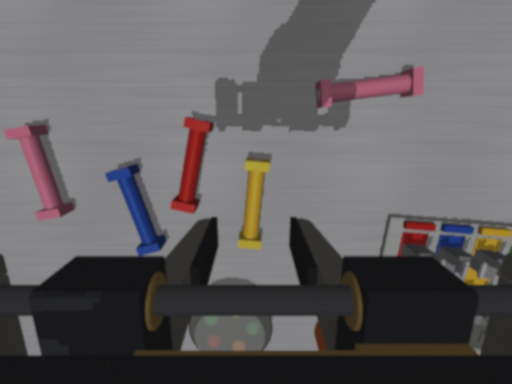

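The picture shows yellow at (255,203), red at (192,165), blue at (137,210), the pink decoys at (40,170) and (370,87), and the salad pack below. I'll take yellow first.

{"method": "arm_command", "body": {"motion": [[0.5,-0.0182,0,0.03,0,0,0],[0.5,-0.0182,0,0.03,0,0,0],[0.5,-0.0181,0,0.03,0,0,0],[0.5,0,0,0.03,0,0,0.1],[0.5,0,0,0.03,0,0,0],[0.5,0,0,0.03,0,0,0],[0.5,0,0,0.03,0,0,0],[0.5,0,0,0.02,0,0,0],[0.5,0,0,0.0155,0,0,0],[0.5,0,0,0,0,0,0],[0.1,0,0,0,0,0,0],[0.1,0,0,0,0,0,0],[0.1,0,0,0,0,0,0],[0.1,0,0,0,0,0,0],[0.1,0,0,0,0,0,0]], "grip_force": 50}}

```text
time_s: 23.88
tcp_pos: [0.5153, -0.2209, 0.0049]
orientation: [0.0, 0.049, 0.999, -0.0]
contact_force: [-1.2, -0.2, 0.7]
width: 0.25
grasp_force: 50.0
```

```bash
python3 - <<'E'
from h import *
s=robot.state(); print(s['width'],s['grasp_force'],pose()[0],np.round(s['contact_force'],2))
P=pose()[0]; print(togo([P[0],P[1],.18]), togo([.60,.143,.18],[1,-.086]))
E
```

```text
0.25023643962828296 50.00013828277588 [ 0.51526933 -0.22085318  0.00492143] [-1.17 -0.17  0.73]
[array([-0.0002, -0.    , -0.1751])] [array([-0.0488,  0.3704, -0.1751]), np.float64(-0.012)]
```

{"method": "arm_command", "body": {"motion": [[0.1,0,0,-0.03,0,0,0],[0.1,0,0,-0.035,0,0,0],[0.1,0,0,-0.04,0,0,0],[0.1,0,0,-0.04,0,0,0],[0.1,0,0,-0.03,0,0,0],[0.1,-0.0035,0.0285,0,0,0,0],[0.1,-0.0035,0.0285,0,0,0,0],[0.1,-0.0035,0.0285,0,0,0,0],[0.1,-0.0035,0.0285,0,0,0,0],[0.1,-0.0035,0.0285,0,0,0,0],[0.1,-0.0035,0.0285,0,0,0,0],[0.1,-0.0035,0.0285,0,0,0,0],[0.1,-0.0035,0.0285,0,0,0,0],[0.1,-0.0035,0.0285,0,0,0,0],[0.1,-0.0035,0.0285,0,0,0,0],[0.1,-0.0035,0.0285,0,0,0,0],[0.1,-0.0035,0.0285,0,0,0,0],[0.1,-0.0035,0.0285,0,0,0,-0.012],[0.1,0,0,0,0,0,0],[0.1,0,0,0,0,0,0]]}}

```text
time_s: 25.55
tcp_pos: [0.5959, 0.1457, 0.179]
orientation: [-0.0, 0.041, 0.999, 0.0]
contact_force: [-0.5, -0.9, -2.4]
width: 0.247
grasp_force: 50.0
```

```bash
python3 - <<'E'
from h import *
im=snap('wrist','w7.png'); s=robot.state(); print(s['width'],s['grasp_force'],pose()[0],np.round(s['joint_positions'],2))
cv2.imwrite('pics/w7c.png',cv2.resize(im[70:270,40:400],None,fx=2.2,fy=2.2,interpolation=cv2.INTER_CUBIC))
K,R,p=cm('wrist')
for i,n in enumerate('rbyg'):
    P=np.array([.6285,.027])+i*.058*np.array([.088,.996])
    for o in(-.035,.035): q=K@(R.T@(np.r_[P+o*np.array([.996,-.088]),.077]-p)); print(n,P.round(4),(q[:2]/q[2]).round(0),((q[:2]/q[2]-[40,70])*2.2).round(0))
E
```

```text
0.24948918262031078 49.99928534030914 [0.59598324 0.14360778 0.17919826] [-0.76  0.49  0.63  1.76 -0.34  1.    1.49]
r [0.6285 0.027 ] [140. 198.] [220. 282.]
r [0.6285 0.027 ] [146. 261.] [234. 421.]
b [0.6336 0.0848] [198. 199.] [347. 283.]
b [0.6336 0.0848] [201. 262.] [354. 422.]
y [0.6387 0.1425] [256. 199.] [475. 283.]
y [0.6387 0.1425] [255. 262.] [474. 422.]
g [0.6438 0.2003] [314. 199.] [602. 284.]
g [0.6438 0.2003] [310. 262.] [594. 423.]
```

View pics/w7c.png

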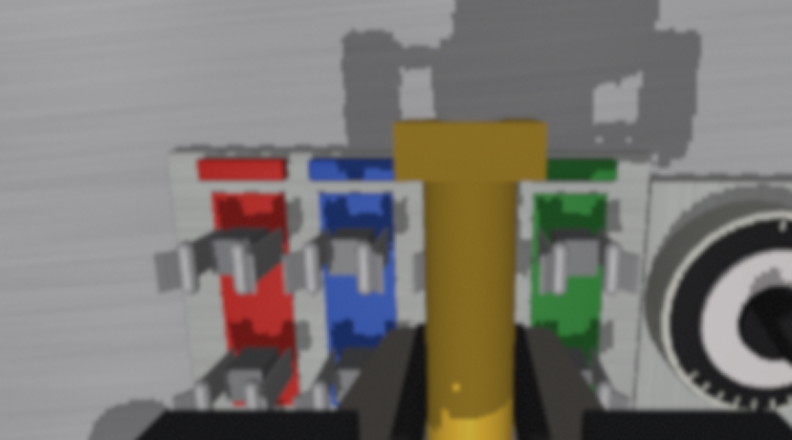

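```bash
python3 - <<'E'
from h import *
P=pose()[0]; print(P,ray('wrist',[[254,125.5],[254,151.5]],P[2]+.012+.017)-P, ray('wrist',[[254,170]],P[2]+.012+.012)-P)
im=cv2.imread('pics/w7.png',0); print(im[190,100:345].tolist())
print(togo([.639,.1395,.085],[1,-.087]))
E
```

```text
[0.59598324 0.14360778 0.17919826] [[-0.06760626  0.00652642  0.029     ]
 [-0.05499228  0.00546843  0.029     ]] [[-0.04473023  0.00461144  0.024     ]]
[156, 156, 155, 156, 156, 156, 156, 156, 155, 149, 136, 122, 115, 114, 112, 111, 112, 112, 113, 112, 116, 131, 150, 164, 166, 152, 134, 118, 98, 77, 66, 64, 64, 65, 67, 69, 72, 77, 91, 107, 115, 118, 118, 118, 118, 126, 143, 158, 165, 159, 141, 126, 122, 123, 119, 102, 78, 66, 65, 64, 64, 64, 64, 66, 70, 75, 82, 96, 113, 120, 118, 115, 113, 111, 112, 112, 113, 118, 134, 155, 167, 163, 147, 129, 109, 86, 72, 73, 76, 81, 98, 118, 127, 128, 128, 128, 128, 129, 128, 129, 129, 131, 138, 150, 163, 168, 155, 136, 124, 120, 119, 122, 124, 116, 95, 82, 84, 88, 96, 119, 145, 157, 159, 159, 159, 158, 153, 142, 128, 118, 113, 110, 101, 90, 84, 86, 88, 90, 92, 94, 96, 97, 98, 100, 100, 102, 102, 102, 103, 103, 104, 104, 104, 105, 105, 105, 104, 103, 103, 103, 102, 102, 100, 100, 98, 98, 97, 96, 93, 92, 89, 87, 85, 85, 92, 101, 106, 106, 107, 106, 106, 102, 98, 97, 101, 113, 124, 121, 116, 113, 114, 123, 143, 161, 166, 155, 140, 127, 119, 120, 120, 120, 120, 120, 120, 120, 119, 119, 119, 118, 115, 107, 92, 83, 93, 115, 138, 159, 171, 163, 145, 130, 121, 119, 120, 120, 120, 120, 123, 127, 134, 135, 129, 137, 147, 139, 112, 86, 77, 76, 77, 77, 77, 78, 78]
[array([-0.0433, -0.0004,  0.0942]), np.float64(0.002)]
```

{"method": "arm_command", "body": {"motion": [[0.1,-0.0143,-0.0013,0.02,0,0,0],[0.1,-0.0143,-0.0013,0.02,0,0,0],[0.1,-0.0144,-0.0012,0.02,0,0,0],[0.1,0,0,0.02,0,0,0],[0.1,0,0,0.01,0,0,0],[0.1,0,0,0.009,0,0,0],[0.1,0,0,0,0,0,0],[0.1,0,0,0,0,0,0]], "grip_force": 60}}

```text
time_s: 26.27
tcp_pos: [0.6389, 0.1356, 0.0809]
orientation: [0.0, 0.043, 0.999, 0.0]
contact_force: [-0.0, 0.1, -0.9]
width: 0.244
grasp_force: 60.0
```

{"method": "arm_command", "body": {"motion": [[0.1,0,0,0.004,0,0,0],[0.1,0,0,0.004,0,0,0],[0.1,0,0,0,0,0,0]]}}

```text
time_s: 26.52
tcp_pos: [0.6388, 0.1363, 0.0724]
orientation: [0.0, 0.043, 0.999, 0.0]
contact_force: [0.5, -0.2, -0.9]
width: 0.244
grasp_force: 60.0
```

{"method": "arm_command", "body": {"motion": [[0.1,0,0,0.004,0,0,0],[0.1,0,0,0.004,0,0,0],[0.1,0,0,0,0,0,0]]}}

```text
time_s: 26.77
tcp_pos: [0.6391, 0.1371, 0.0641]
orientation: [0.0, 0.043, 0.999, 0.001]
contact_force: [1.0, 0.4, -1.1]
width: 0.248
grasp_force: 60.0
```

{"method": "arm_command", "body": {"motion": [[0.1,0,0,0.004,0,0,0],[0.1,0,0,0,0,0,0]]}}

```text
time_s: 26.93
tcp_pos: [0.6399, 0.1374, 0.0609]
orientation: [0.001, 0.042, 0.999, 0.001]
contact_force: [1.1, 2.9, 1.3]
width: 0.246
grasp_force: 60.0
```

{"method": "arm_command", "body": {"motion": [[0.1,0,0.0015,0.004,0,0,0],[0.1,0,0,0.004,0,0,0],[0.1,0,0,0,0,0,0]]}}

```text
time_s: 27.18
tcp_pos: [0.6405, 0.1377, 0.0532]
orientation: [0.002, 0.043, 0.999, 0.0]
contact_force: [1.2, 2.6, 3.1]
width: 0.25
grasp_force: 60.0
```

{"method": "arm_command", "body": {"motion": [[0.1,0,0,0.004,0,0,0],[0.1,0,0,0.004,0,0,0],[0.1,0,0,0,0,0,0]]}}

```text
time_s: 27.43
tcp_pos: [0.6398, 0.1377, 0.0448]
orientation: [0.001, 0.043, 0.999, 0.0]
contact_force: [0.9, 2.4, 4.4]
width: 0.246
grasp_force: 60.0
```

{"method": "arm_command", "body": {"motion": [[0.1,0,0,0.003,0,0,0],[0.1,0,0,0.003,0,0,0],[0.1,0,0,0,0,0,0]]}}

```text
time_s: 27.68
tcp_pos: [0.64, 0.1377, 0.0444]
orientation: [0.0, 0.043, 0.999, 0.002]
contact_force: [-13.5, -0.1, 42.1]
width: 0.246
grasp_force: 60.0
```

```bash
python3 - <<'E'
from h import *
im=snap('wrist','w8.png'); s=robot.state(); print(s['width'],pose()[0],np.round(s['contact_force'],1))
for c in('side','scene'):
    snap(c)
    for d in spotter.spot_in('cart_yellow_mid',c)[:2]: print(c,np.round(w(c,d['xyz']),3),round(d['confidence'],2))
E
```

```text
0.24455674815168302 [0.64005114 0.13770556 0.04442494] [-14.4  -0.5  41.6]
side [0.622 0.13  0.068] 0.7
side [0.585 0.447 0.044] 0.62
scene [ 0.767 -0.086  0.123] 0.37
```

View pics/w8.png

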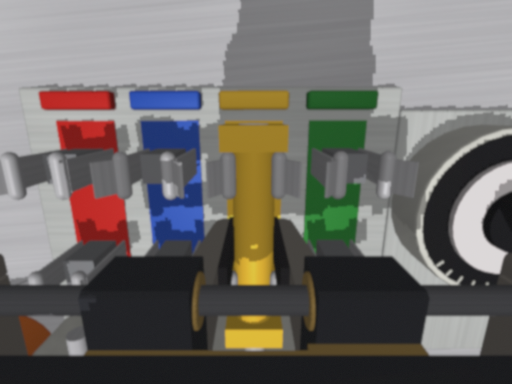

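Yellow bottomed out at TCP z 0.0444 and lies straight between its jaws. I'll release it, rise and go over to the others.

{"method": "arm_command", "body": {"motion": [[0.1,0,0,-0.005,0,0,0],[0.42,0,0,0,0,0,0],[0.42,0,0,0,0,0,0],[0.42,0,0,0,0,0,0],[0.42,0,0,-0.02,0,0,0],[0.42,0,0,-0.04,0,0,0],[0.42,0,0,-0.04,0,0,0],[0.42,0,0,-0.04,0,0,0],[0.5,0,0,-0.03,0,0,0],[0.5,0.021,-0.039,0,0,0,0],[0.5,0.021,-0.039,0,0,0,0],[0.5,0.021,-0.039,0,0,0,0],[0.5,0.021,-0.039,0,0,0,0],[0.5,0.021,-0.039,0,0,0,0],[0.5,0.021,-0.039,0,0,0,0],[0.5,0.021,-0.039,0,0,0,0],[0.5,0.021,-0.039,0,0,0,0],[0.5,0.021,-0.039,0,0,0,0],[0.5,0.021,-0.039,0,0,0,0]]}}

```text
time_s: 29.52
tcp_pos: [0.4089, -0.2125, 0.2129]
orientation: [-0.0, 0.043, 0.999, 0.0]
contact_force: [2.2, -1.2, 0.1]
width: 0.502
grasp_force: 0.0
```

{"method": "arm_command", "body": {"motion": [[0.5,0,0,0,0,0,0],[0.5,0,0,0,0,0,0]]}}

```text
time_s: 29.68
tcp_pos: [0.4092, -0.2129, 0.2131]
orientation: [-0.0, 0.046, 0.999, 0.0]
contact_force: [0.4, 1.3, 0.2]
width: 0.5
grasp_force: 0.0
```

```bash
python3 carts.py w9.png
```

```text
[-0.35  0.17  0.85  2.09 -0.16  0.95  2.07] [ 0.4104 -0.2114  0.2131] 0.49952923128164156
b [ 98 222  41  35 660] mid [ 0.4881 -0.4043] axis [0.968 0.249] [0.037 0.053] go [array([-0.0945, -0.1853,  0.113 ]), np.float64(-0.34)]
```

```bash
sed -i "s/('r',(0,200,90),(5,255,255))/('r',(0,160,60),(8,255,255)),('R',(170,200,60),(180,255,255))/" carts.py; python3 carts.py w9.png; python3 -c "
from h import *
for d in spotter.spot_in('cart_red_mid','wrist')[:3]: print(np.round(w('wrist',d['xyz']),3),d['confidence'])
for d in spotter.outline_of('cart_red_mid','wrist')[:3]:
    r=d['region']; im=cv2.imread('pics/w9.png'); h=cv2.cvtColor(im,cv2.COLOR_BGR2HSV); print(d['confidence'],np.median(h[r],0),*axis(r,'wrist',.025))"
```

```text
[-0.35  0.17  0.85  2.09 -0.16  0.95  2.07] [ 0.411  -0.2105  0.213 ] 0.5000452869591377
r [ 168  164   33   90 1249] mid [ 0.4532 -0.3071] axis [ 0.977 -0.213] [0.035 0.127] go [array([-0.0504, -0.0926,  0.113 ]), np.float64(0.129)]
b [ 97 220  41  37 683] mid [ 0.488  -0.4024] axis [0.91  0.416] [0.036 0.058] go [array([-0.0932, -0.1846,  0.1129]), np.float64(-0.514)]
[ 0.463 -0.517  0.031] 0.8
[ 0.432 -0.301  0.027] 0.68
[ 0.353 -0.065  0.031] 0.64
0.84 [171. 108. 132.] [ 0.4693774  -0.51843625] [0.98775864 0.15599015] [0.06310006231069565, 0.13560374081134796]
0.67 [  1. 191. 125.] [ 0.45457938 -0.30609101] [ 0.9751566  -0.22151642] [0.03963305428624153, 0.13324055075645447]
0.62 [171. 110. 127.] [ 0.35350579 -0.06659297] [ 0.12717539 -0.99188024] [0.037176262587308884, 0.14119848608970642]
```

{"method": "arm_command", "body": {"motion": [[0.5,-0.0171,-0.0307,0.01,0,0,0],[0.5,-0.0171,-0.0307,0.01,0,0,0],[0.5,-0.0171,-0.0307,0.02,0,0,0],[0.5,0,0,0.03,0,0,0.12],[0.5,0,0,0.03,0,0,0.01],[0.5,0,0,0.035,0,0,0],[0.5,0,0,0.035,0,0,0],[0.5,0,0,0.02,0,0,0],[0.5,0,0,0.018,0,0,0],[0.5,0,0,0,0,0,0],[0.1,0,0,0,0,0,0],[0.1,0,0,0,0,0,0],[0.1,0,0,0,0,0,0],[0.1,0,0,0,0,0,0],[0.1,0,0,0,0,0,0]], "grip_force": 50}}

```text
time_s: 31.13
tcp_pos: [0.4545, -0.307, 0.0058]
orientation: [0.0, 0.107, 0.994, 0.0]
contact_force: [0.6, -0.2, 0.1]
width: 0.245
grasp_force: 50.0
```

```bash
python3 - <<'E'
from h import *
s=robot.state(); print(s['width'],s['grasp_force'],pose()[0],np.round(s['contact_force'],2))
P=pose()[0]; print(togo([P[0],P[1],.185]), togo([.60,.025,.185],[1,-.086]))
E
```

```text
0.24461482702226098 49.99414801597595 [ 0.45446581 -0.30695408  0.00580625] [ 0.55 -0.22  0.07]
[array([-1.000e-04,  0.000e+00, -1.792e-01])] [array([-0.0714,  0.3554, -0.1791]), np.float64(-0.13)]
```

{"method": "arm_command", "body": {"motion": [[0.1,0,0,-0.03,0,0,0],[0.1,0,0,-0.035,0,0,0],[0.1,0,0,-0.04,0,0,0],[0.1,0,0,-0.04,0,0,0],[0.1,0,0,-0.034,0,0,0],[0.1,-0.006,0.0296,0,0,0,0],[0.1,-0.006,0.0296,0,0,0,0],[0.1,-0.006,0.0296,0,0,0,0],[0.1,-0.006,0.0296,0,0,0,0],[0.1,-0.006,0.0296,0,0,0,0],[0.1,-0.006,0.0296,0,0,0,0],[0.1,-0.006,0.0296,0,0,0,0],[0.1,-0.006,0.0296,0,0,0,0],[0.1,-0.006,0.0296,0,0,0,0],[0.1,-0.006,0.0296,0,0,0,0],[0.1,-0.006,0.0296,0,0,0,0],[0.1,-0.0054,0.0298,0,0,0,0],[0.1,0,0,0,0,0,-0.12],[0.1,0,0,0,0,0,-0.01],[0.1,0,0,0,0,0,0]]}}

```text
time_s: 32.8
tcp_pos: [0.5994, 0.0241, 0.1845]
orientation: [-0.0, 0.044, 0.999, -0.0]
contact_force: [0.0, -0.9, 0.4]
width: 0.247
grasp_force: 50.0
```

```bash
python3 - <<'E'
from h import *
im=snap('wrist','w10.png'); s=robot.state(); print(s['width'],s['grasp_force'],pose()[0])
print(togo([.630,.0225,.0815],[1,-.086]))
m,a,sz=None,None,None
hsv=cv2.cvtColor(im,cv2.COLOR_BGR2HSV); P=pose()[0]
k,l,st,c=cv2.connectedComponentsWithStats(cv2.inRange(hsv,(0,140,50),(8,255,255))); i=1+st[1:,4].argmax(); print(st[i]); 
print(ray('wrist',[[254,st[i,1]]],P[2]+.0112+.017)-P)
print(cv2.imread('pics/w10.png',0)[190].tolist()[150:420:1])
E
```

```text
0.24688426254413734 49.99369919300079 [0.59939877 0.02339793 0.18460546]
[array([-0.0306,  0.0019,  0.1031]), np.float64(-0.004)]
[ 220  131   68  155 6589]
[[-0.06496469  0.00656457  0.0282    ]]
[149, 150, 150, 150, 150, 151, 151, 151, 152, 151, 151, 152, 152, 152, 152, 153, 153, 154, 153, 154, 155, 154, 155, 155, 156, 155, 155, 155, 155, 155, 155, 155, 155, 156, 155, 155, 156, 156, 155, 156, 155, 155, 156, 155, 155, 155, 155, 155, 156, 155, 155, 155, 155, 155, 155, 154, 154, 155, 155, 154, 155, 155, 154, 154, 154, 154, 154, 154, 152, 147, 145, 153, 161, 163, 163, 163, 163, 163, 163, 163, 162, 158, 139, 98, 58, 41, 40, 42, 42, 42, 44, 42, 45, 44, 45, 44, 47, 46, 46, 46, 46, 49, 47, 47, 48, 49, 48, 46, 46, 47, 46, 45, 45, 47, 46, 46, 45, 44, 41, 42, 41, 40, 41, 52, 74, 95, 103, 105, 105, 110, 126, 147, 158, 156, 140, 109, 86, 82, 82, 82, 84, 84, 83, 80, 81, 83, 88, 92, 94, 91, 85, 80, 78, 78, 77, 78, 77, 77, 76, 77, 77, 76, 76, 76, 75, 79, 94, 122, 146, 154, 151, 149, 150, 153, 155, 158, 158, 159, 158, 156, 145, 137, 145, 154, 157, 158, 157, 158, 157, 155, 141, 119, 105, 102, 102, 103, 103, 103, 102, 96, 90, 95, 105, 112, 117, 122, 127, 133, 138, 144, 151, 157, 161, 164, 163, 160, 156, 152, 150, 147, 142, 136, 133, 138, 147, 151, 148, 136, 115, 96, 87, 82, 81, 80, 80, 79, 80, 81, 81, 80, 80, 81, 81, 80, 80, 80, 80, 79, 79, 80, 80, 79, 79, 79, 80, 81, 82, 84, 87, 94, 111, 134, 146, 150, 150, 150, 151, 151, 151, 151]
```

{"method": "arm_command", "body": {"motion": [[0.1,-0.0153,0.0003,0.025,0,0,0],[0.1,-0.0153,0.0003,0.025,0,0,0],[0.1,0,0,0.025,0,0,0],[0.1,0,0,0.016,0,0,0],[0.1,0,0,0.012,0,0,0],[0.1,0,0,0.005,0,0,0],[0.1,0,0,0.005,0,0,0],[0.1,0,0,0.004,0,0,0],[0.1,0,0,0.004,0,0,0],[0.1,0,0,0,0,0,0]], "grip_force": 60}}

```text
time_s: 33.68
tcp_pos: [0.6321, 0.0222, 0.0666]
orientation: [0.002, 0.043, 0.999, 0.001]
contact_force: [-2.7, 0.4, 11.0]
width: 0.246
grasp_force: 60.0
```

{"method": "arm_command", "body": {"motion": [[0.1,0,0,0,0,0,0],[0.1,0,0,0.002,0,0,0],[0.1,0,0,0,0,0,0]]}}

```text
time_s: 33.93
tcp_pos: [0.6325, 0.0222, 0.066]
orientation: [0.002, 0.043, 0.999, 0.001]
contact_force: [-4.5, -0.7, 19.5]
width: 0.245
grasp_force: 60.0
```

```bash
python3 - <<'E'
from h import *
im=snap('wrist','w11.png'); s=robot.state(); print(s['width'],pose()[0],np.round(s['contact_force'],1),np.round(s['torque'],2))
E
```

```text
0.244669274934627 [0.6324635  0.02228013 0.06602094] [-5.3  0.7 19.9] [ 0.12  1.58 -0.04]
```

View pics/w11.png

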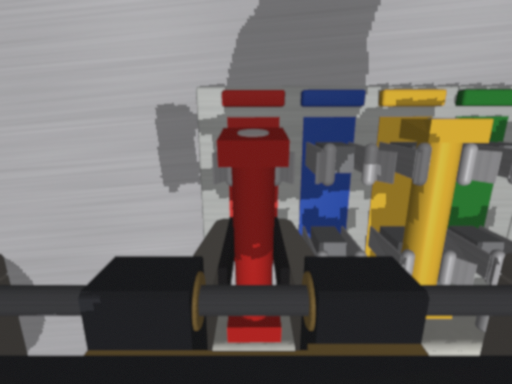

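The red cartridge seems to have pitched nose-up; its front end face shows at (253,132). It likely sits about 4–5 mm too far back and hit the rear. I'll lift and check.

{"method": "arm_command", "body": {"motion": [[0.1,0,0,-0.02,0,0,0],[0.1,0,0,-0.035,0,0,0],[0.1,0,0,0,0,0,0],[0.1,0,0,0,0,0,0]]}}

```text
time_s: 34.32
tcp_pos: [0.6325, 0.0224, 0.1196]
orientation: [0.003, 0.043, 0.999, 0.001]
contact_force: [-0.2, 0.2, -2.0]
width: 0.246
grasp_force: 60.0
```

```bash
python3 - <<'E'
from h import *
im=snap('wrist'); print(pose()[0]); print(im[118:182,253].tolist()[::2]); a=cv2.imread('pics/w10.png'); b=cv2.imread('pics/w7.png')
print('w10',a[118:182,253].tolist()[::2])
c=np.hstack([im[100:260,180:330],a[100:260,180:330],b[100:260,180:330]]); d=snap('side')
cv2.imwrite('pics/w12.png',np.vstack([cv2.resize(c,(795,283)),cv2.resize(d[120:220,200:480],(795,284))]))
E
```

```text
[0.63118867 0.02273011 0.11782287]
[[30, 32, 113], [25, 28, 113], [26, 28, 114], [26, 28, 114], [25, 27, 111], [49, 49, 97], [90, 89, 97], [100, 100, 103], [90, 90, 105], [31, 32, 89], [23, 26, 106], [24, 26, 110], [23, 25, 109], [24, 26, 109], [22, 25, 109], [22, 25, 108], [21, 24, 108], [22, 25, 109], [22, 24, 109], [25, 26, 109], [22, 23, 108], [22, 24, 109], [21, 24, 109], [24, 25, 109], [22, 24, 109], [22, 25, 109], [22, 24, 109], [22, 24, 109], [22, 24, 108], [24, 24, 109], [24, 26, 109], [22, 24, 109]]
w10 [[103, 101, 102], [103, 101, 102], [102, 101, 101], [102, 101, 101], [98, 98, 98], [94, 95, 99], [73, 73, 96], [85, 85, 100], [48, 48, 99], [25, 27, 108], [21, 24, 107], [24, 26, 108], [25, 27, 108], [24, 27, 108], [22, 23, 107], [23, 25, 107], [22, 25, 107], [23, 25, 107], [24, 26, 107], [24, 26, 107], [23, 26, 107], [22, 25, 107], [24, 25, 107], [24, 25, 107], [22, 24, 106], [24, 26, 107], [21, 24, 106], [22, 25, 107], [23, 25, 106], [23, 25, 106], [22, 23, 105], [22, 24, 106]]
```

View pics/w12.png

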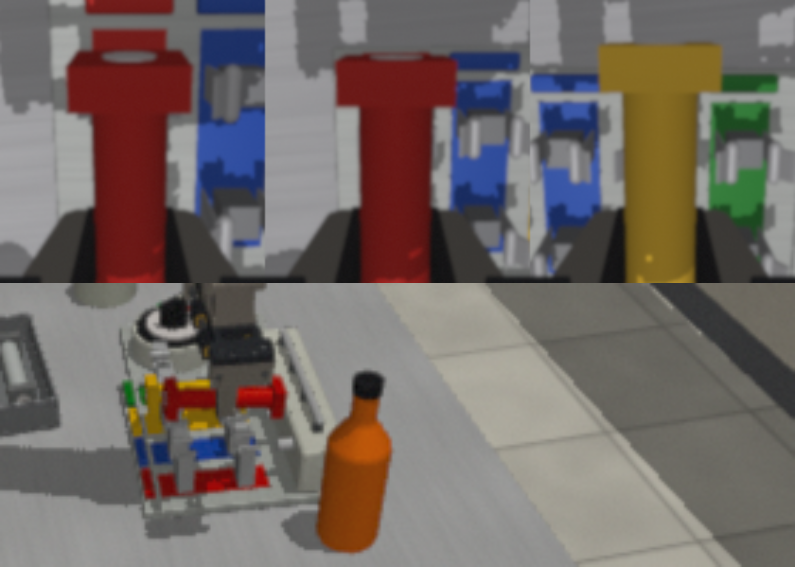

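The red cartridge is pitched in the grip. I'll lay it flat on the free counter and regrip it.

{"method": "arm_command", "body": {"motion": [[0.1,0,0,-0.03,0,0,0],[0.1,0.018,-0.0262,0,0,0,0],[0.1,0.018,-0.0262,0,0,0,0],[0.1,0.018,-0.0262,0,0,0,0],[0.1,0.018,-0.0263,0,0,0,0],[0.1,0.018,-0.0263,0,0,0,0],[0.1,0,0,0.04,0,0,0],[0.1,0,0,0.04,0,0,0],[0.1,0,0,0.03,0,0,0],[0.1,0,0,0.012,0,0,0],[0.1,0,0,0.01,0,0,0],[0.1,0,0,0,0,0,0],[0.3,0,0,0,0,0,0],[0.3,0,0,0,0,0,0],[0.4,0,0,0,0,0,0],[0.5,0,0,0,0,0,0],[0.5,0,0,-0.03,0,0,0],[0.5,0,0,-0.04,0,0,0],[0.5,0.03,0,-0.04,0,0,0],[0.5,0.03,0,-0.04,0,0,0]]}}

```text
time_s: 36.08
tcp_pos: [0.48, -0.0964, 0.1529]
orientation: [0.001, 0.043, 0.999, -0.0]
contact_force: [0.4, 0.3, 2.1]
width: 0.502
grasp_force: 0.0
```

{"method": "arm_command", "body": {"motion": [[0.5,0,0,-0.03,0,0,0],[0.5,0,0,0,0,0,0],[0.5,0,0,0,0,0,0]]}}

```text
time_s: 36.33
tcp_pos: [0.4811, -0.0956, 0.1831]
orientation: [0.003, 0.043, 0.999, 0.001]
contact_force: [0.5, 0.3, -0.8]
width: 0.501
grasp_force: 0.0
```

```bash
python3 carts.py w13.png; python3 -c "
from h import *
g=cv2.imread('pics/w13.png'); print(g.shape)"
```

```text
[-0.59  0.3   0.85  2.06 -0.29  0.9   1.91] [ 0.4803 -0.0955  0.1818] 0.5026809066293835
r [ 239  164   27  104 1951] mid [ 0.5287 -0.1006] axis [ 0.996 -0.084] [0.031 0.134] go [array([-0.0485, -0.0011,  0.0819]), np.float64(-0.001)]
r [339 230  30  19 367] mid [0.5671 0.0228] axis [0.084 0.996] [0.024 0.036] go [array([-0.0763,  0.1251,  0.0821]), np.float64(1.57)]
b [   0  188   51   93 1713] mid [ 0.5269 -0.3856] axis [0.998 0.069] [0.039 0.123] go [array([-0.0709, -0.2852,  0.0815]), np.float64(-0.154)]
b [383 230  31  16 367] mid [0.5698 0.0787] axis [0.082 0.997] [0.02  0.036] go [array([-0.0742,  0.181 ,  0.0822]), np.float64(1.568)]
y [428 230  31  15 352] mid [0.5738 0.1343] axis [0.084 0.996] [0.019 0.037] go [array([-0.0735,  0.2367,  0.0823]), np.float64(1.57)]
y [461 251  36  34 675] mid [0.6207 0.1814] axis [ 0.996 -0.084] [0.042 0.047] go [array([-0.1163,  0.2876,  0.0825]), np.float64(-0.0)]
g [473 230  31  13 331] mid [0.5772 0.1898] axis [0.084 0.996] [0.016 0.036] go [array([-0.0722,  0.2923,  0.0824]), np.float64(1.57)]
(384, 512, 3)
```

{"method": "arm_command", "body": {"motion": [[0.5,-0.024,-0.0005,0.02,0,0,0],[0.5,-0.024,-0.0005,0.03,0,0,0],[0.5,0,0,0.035,0,0,0],[0.5,0,0,0.035,0,0,0],[0.5,0,0,0.035,0,0,0],[0.5,0,0,0.022,0,0,0],[0.5,0,0,0,0,0,0],[0.5,0,0,0,0,0,0],[0.1,0,0,0,0,0,0],[0.1,0,0,0,0,0,0],[0.1,0,0,0,0,0,0],[0.1,0,0,0,0,0,0],[0.1,0,0,0,0,0,0],[0.1,0,0,0,0,0,0]], "grip_force": 60}}

```text
time_s: 37.55
tcp_pos: [0.5273, -0.101, 0.004]
orientation: [-0.0, 0.043, 0.999, 0.0]
contact_force: [0.0, -0.3, -0.4]
width: 0.248
grasp_force: 60.0
```

```bash
python3 - <<'E'
from h import *
s=robot.state(); print(s['width'],s['grasp_force'],pose()[0],np.round(s['contact_force'],2))
P=pose()[0]; print(togo([.60,.022,.185],[1,-.086]))
E
```

```text
0.24755122145252806 59.99167799949646 [ 0.52731074 -0.10102893  0.00395346] [ 0.01 -0.29 -0.41]
[array([-0.0619,  0.1288, -0.1811]), np.float64(0.0)]
```

{"method": "arm_command", "body": {"motion": [[0.1,0,0,-0.02,0,0,0],[0.1,0,0,-0.03,0,0,0],[0.1,0,0,-0.035,0,0,0],[0.1,0,0,-0.035,0,0,0],[0.1,0,0,-0.035,0,0,0],[0.1,0,0,-0.026,0,0,0],[0.1,-0.0103,0.0215,0,0,0,0],[0.1,-0.0103,0.0215,0,0,0,0],[0.1,-0.0103,0.0215,0,0,0,0],[0.1,-0.0103,0.0215,0,0,0,0],[0.1,-0.0103,0.0214,0,0,0,0],[0.1,-0.0104,0.0214,0,0,0,0],[0.1,0,0,0,0,0,0],[0.1,0,0,0,0,0,0]]}}

```text
time_s: 38.72
tcp_pos: [0.6001, 0.0232, 0.1846]
orientation: [-0.0, 0.041, 0.999, -0.0]
contact_force: [-0.0, -0.2, -1.5]
width: 0.248
grasp_force: 60.0
```

```bash
python3 - <<'E'
from h import *
im=snap('wrist','w14.png'); P=pose()[0]; print(P)
a=cv2.imread('pics/w10.png'); 
print(im[110:170:1,244].tolist())
print(togo([.630,.0222,.08],[1,-.086]))
for v in (124,128,132): print(v,ray('wrist',[[254,v]],P[2]+.013+.017)-P)
E
```

```text
[0.59964022 0.02159884 0.18474269]
[[103, 101, 102], [104, 103, 103], [103, 101, 102], [103, 101, 102], [102, 100, 101], [102, 100, 100], [102, 100, 100], [103, 102, 102], [103, 101, 102], [103, 101, 102], [102, 101, 101], [102, 100, 101], [102, 101, 101], [102, 101, 101], [101, 99, 99], [98, 97, 97], [97, 97, 97], [95, 96, 99], [80, 81, 98], [54, 55, 100], [34, 35, 105], [38, 39, 108], [59, 59, 104], [76, 76, 99], [81, 80, 97], [67, 67, 95], [44, 44, 97], [27, 28, 104], [25, 27, 108], [26, 28, 108], [25, 26, 108], [25, 27, 108], [23, 25, 108], [24, 26, 108], [24, 26, 108], [25, 26, 108], [23, 25, 108], [23, 25, 108], [24, 26, 108], [24, 26, 107], [22, 24, 107], [23, 26, 108], [23, 26, 108], [25, 27, 108], [23, 25, 108], [24, 26, 108], [23, 25, 107], [22, 25, 107], [22, 25, 107], [23, 26, 108], [23, 25, 107], [24, 27, 108], [21, 23, 106], [21, 23, 104], [19, 21, 102], [20, 20, 101], [22, 22, 102], [21, 23, 102], [21, 22, 101], [18, 21, 101]]
[array([-0.0303,  0.0033,  0.1047]), np.float64(0.0)]
124 [[-0.06833542  0.00660902  0.03      ]]
128 [[-0.06645021  0.00645019  0.03      ]]
132 [[-0.06455178  0.00629025  0.03      ]]
```

{"method": "arm_command", "body": {"motion": [[0.1,0,0,0,0,-0.065,0],[0.1,0,0,0,0,0,0],[0.1,0,0,0,0,0,0]]}}

```text
time_s: 39.02
tcp_pos: [0.599, 0.0208, 0.1853]
orientation: [0.032, 0.044, 0.999, -0.001]
contact_force: [-0.1, 0.0, -1.4]
width: 0.248
grasp_force: 60.0
```

```bash
cat > pitch.py <<'E'
from h import *
s=robot.state(); P,R=pose(); x=R.as_matrix()[:,0]; print(P,s['width'],s['grasp_force'],'tool x z-comp',x[2].round(3))
im=snap('side'); 
m=cv2.inRange(cv2.cvtColor(im,cv2.COLOR_BGR2HSV),(0,190,90),(6,255,255))
k,l,st,c=cv2.connectedComponentsWithStats(m)
from math import atan2
K,Rc,p=cm('side')
def pr(q): q=K@(Rc.T@(q-p)); return q[:2]/q[2]
M=P+np.array([0,0,.013]); ax=np.array([.996,-.086,0])
print('level ends',pr(M-.065*ax),pr(M+.065*ax))
for i in range(1,k):
    if st[i,4]>30: print(st[i],c[i].round(1))
a=pr(M); crop=im[int(a[1])-30:int(a[1])+30,int(a[0])-40:int(a[0])+40]; cv2.imwrite('pics/pc.png',cv2.resize(crop,(800,600),interpolation=cv2.INTER_CUBIC))
E
python3 pitch.py
```

```text
[0.5989575  0.02077277 0.18529849] 0.24775954478094517 59.99166011810303 tool x z-comp -0.063
level ends [246.43313839 145.36116366] [289.96168884 141.90753966]
[ 158   45   93   43 1793] [203.6  65.5]
[273 133  19  15 148] [283.  140.9]
[248 138  18  15 138] [255.2 144.5]
[269 186  14   8  86] [275.2 189.2]
```

View pics/pc.png

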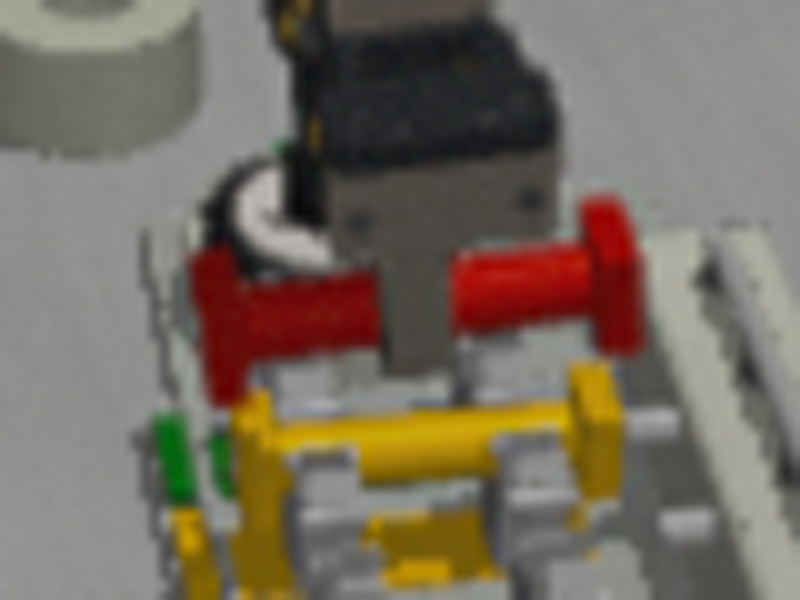

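```bash
python3 - <<'E'
from h import *
K,Rc,p=cm('side')
def pr(q): q=K@(Rc.T@(np.array(q)-p)); return q[:2]/q[2]
ax=np.array([.996,-.086,0]); o=pr(pose()[0]+[0,0,.013]); o=np.array([int(o[0])-40,int(o[1])-30])
for M in([.64,.138,.057],pose()[0]+[0,0,.013]):
    a,b=[(pr(np.array(M)+s*.0585*ax)-o)*10 for s in(-1,1)]; print(a,b,(b-a)[1]/(b-a)[0])
    for th in(.06,): # nose down th
        d=ax*np.cos(th)+np.array([0,0,1])*np.sin(th); a,b=[(pr(np.array(M)+s*.0585*d)-o)*10 for s in(-1,1)]; print(' nosedown',a,b,(b-a)[1]/(b-a)[0])
E
```

```text
[257.04631249 460.80753777] [595.33022792 432.60902337] -0.08335753817766631
 nosedown [257.3946773  469.11459368] [595.55000343 424.30606075] -0.1325087303366936
[208.61483455 320.63849962] [600.27784076 289.57483498] -0.07931222543055723
 nosedown [209.11250737 330.52832718] [600.54158986 279.69549562] -0.1298647286094443
```

The side view shows the cartridge was level before my tilt. It sits about 4 mm back in the grip, so its front block landed on the jaws. I'll undo the tilt and press 8 mm further forward.

{"method": "arm_command", "body": {"motion": [[0.1,0,0,0,0,0.065,0],[0.1,-0.0124,0.0013,0.02,0,0,0],[0.1,-0.0124,0.0013,0.03,0,0,0],[0.1,0,0,0.025,0,0,0],[0.1,0,0,0.02,0,0,0],[0.1,0,0,0.01,0,0,0],[0.1,0,0,0.006,0,0,0],[0.1,0,0,0.005,0,0,0],[0.1,0,0,0.004,0,0,0],[0.1,0,0,0,0,0,0]]}}

```text
time_s: 39.9
tcp_pos: [0.6253, 0.0223, 0.0653]
orientation: [0.0, 0.043, 0.999, 0.0]
contact_force: [-0.9, 0.2, -1.3]
width: 0.247
grasp_force: 60.0
```

{"method": "arm_command", "body": {"motion": [[0.1,0,0,0.003,0,0,0],[0.1,0,0,0.003,0,0,0],[0.1,0,0,0,0,0,0]]}}

```text
time_s: 40.15
tcp_pos: [0.6259, 0.0227, 0.06]
orientation: [0.001, 0.043, 0.999, 0.0]
contact_force: [-0.0, 0.4, 2.4]
width: 0.243
grasp_force: 60.0
```

Good: no premature contact. I'll press on; it should seat at about TCP z 0.0434.

{"method": "arm_command", "body": {"motion": [[0.1,0,0,0.004,0,0,0],[0.1,0,0,0.004,0,0,0],[0.1,0,0,0.004,0,0,0],[0.1,0,0,0.004,0,0,0],[0.1,0,0,0.0,0,0,0]]}}

```text
time_s: 40.57
tcp_pos: [0.6257, 0.0227, 0.0435]
orientation: [0.001, 0.043, 0.999, 0.0]
contact_force: [0.4, 0.8, 2.2]
width: 0.245
grasp_force: 60.0
```

{"method": "arm_command", "body": {"motion": [[0.1,0,0,0.002,0,0,0],[0.1,0,0,0.001,0,0,0],[0.1,0,0,0,0,0,0]]}}

```text
time_s: 40.82
tcp_pos: [0.6258, 0.0227, 0.0433]
orientation: [0.0, 0.043, 0.999, 0.001]
contact_force: [-8.8, 1.9, 23.6]
width: 0.247
grasp_force: 60.0
```

{"method": "arm_command", "body": {"motion": [[0.1,0,0,-0.003,0,0,0],[0.42,0,0,0,0,0,0],[0.42,0,0,0,0,0,0],[0.42,0,0,0,0,0,0],[0.42,0,0,-0.02,0,0,0],[0.42,0,0,-0.04,0,0,0],[0.42,0,0,-0.04,0,0,0],[0.42,0,0,-0.04,0,0,0],[0.5,0,0,-0.03,0,0,0],[0.5,0.0135,-0.0366,0,0,0,0],[0.5,0.0135,-0.0366,0,0,0,0],[0.5,0.0135,-0.0366,0,0,0,0],[0.5,0.0135,-0.0366,0,0,0,0],[0.5,0.0135,-0.0366,0,0,0,0],[0.5,0.0135,-0.0366,0,0,0,0],[0.5,0.0135,-0.0366,0,0,0,0],[0.5,0.0135,-0.0366,0,0,0,0],[0.5,0.0135,-0.0366,0,0,0,0],[0.5,0.0135,-0.0366,0,0,0,0]]}}

```text
time_s: 42.4
tcp_pos: [0.458, -0.3324, 0.213]
orientation: [0.0, 0.043, 0.999, -0.0]
contact_force: [0.6, 0.7, -0.9]
width: 0.501
grasp_force: 0.0
```

{"method": "arm_command", "body": {"motion": [[0.5,0,0,0,0,0,-0.12],[0.5,0,0,0,0,0,-0.12],[0.5,0,0,0,0,0,-0.11],[0.5,0,0,0,0,0,0],[0.5,0,0,0,0,0,0]]}}

```text
time_s: 42.82
tcp_pos: [0.4589, -0.3311, 0.2129]
orientation: [0.0, -0.13, 0.992, 0.0]
contact_force: [0.5, -0.5, -0.5]
width: 0.502
grasp_force: 0.0
```

```bash
python3 carts.py w15.png; python3 - <<'E'
from h import *
for c in('side','scene'):
    snap(c)
    for t in('cart_blue_mid','cart_red_mid','cart_yellow_mid'):
      for d in spotter.spot_in(t,c)[:3]:
        if d['confidence']>.4: print(t,c,np.round(w(c,d['xyz']),3),round(d['confidence'],2))
E
```

```text
[-0.05  0.4   0.79  1.85 -0.33  1.03  2.7 ] [ 0.459  -0.3309  0.2129] 0.5027150389768117
b [ 180  158   27   69 1083] mid [ 0.5033 -0.3999] axis [0.976 0.217] [0.033 0.093] go [array([-0.025 , -0.078 ,  0.1129]), np.float64(0.042)]
cart_blue_mid side [ 0.518 -0.396  0.031] 0.72
cart_red_mid side [ 0.357 -0.084  0.028] 0.68
cart_red_mid side [ 0.462 -0.531  0.025] 0.62
cart_red_mid side [0.651 0.018 0.065] 0.59
cart_yellow_mid side [0.669 0.132 0.066] 0.71
cart_blue_mid scene [ 0.531 -0.39   0.03 ] 0.75
cart_red_mid scene [ 0.473 -0.523  0.029] 0.66
cart_red_mid scene [ 0.356 -0.067  0.028] 0.54
cart_red_mid scene [0.638 0.02  0.072] 0.47
cart_yellow_mid scene [0.645 0.138 0.073] 0.72
cart_yellow_mid scene [ 0.734 -0.256  0.049] 0.46
```

{"method": "arm_command", "body": {"motion": [[0.5,-0.0152,-0.0264,0.01,0,0,0],[0.5,-0.0152,-0.0264,0.01,0,0,0],[0.5,-0.0151,-0.0264,0.02,0,0,0],[0.5,0,0,0.03,0,0,0],[0.5,0,0,0.03,0,0,0],[0.5,0,0,0.035,0,0,0],[0.5,0,0,0.035,0,0,0],[0.5,0,0,0.02,0,0,0],[0.5,0,0,0.018,0,0,0],[0.5,0,0,0,0,0,0],[0.1,0,0,0,0,0,0],[0.1,0,0,0,0,0,0],[0.1,0,0,0,0,0,0],[0.1,0,0,0,0,0,0],[0.1,0,0,0,0,0,0],[0.1,0,0,0,0,0,0]]}}

```text
time_s: 44.6
tcp_pos: [0.524, -0.3954, 0.0056]
orientation: [0.0, -0.132, 0.991, -0.0]
contact_force: [-0.1, 0.9, 2.6]
width: 0.243
grasp_force: 60.0
```

```bash
python3 - <<'E'
from h import *
s=robot.state(); print(s['width'],s['grasp_force'],pose()[0],np.round(s['contact_force'],2),np.round(s['joint_positions'],2))
print(togo([.60,.080,.185],[1,-.086]))
E
```

```text
0.24334199982822602 60.000935196876526 [ 0.52404756 -0.39535861  0.00561697] [-0.08  0.91  2.61] [ 0.21  0.8   0.55  1.73 -0.56  0.78  2.88]
[array([-0.1976,  0.439 , -0.1794]), np.float64(0.35)]
```

{"method": "arm_command", "body": {"motion": [[0.1,0,0,-0.02,0,0,0],[0.1,0,0,-0.03,0,0,0],[0.1,0,0,-0.035,0,0,0.08],[0.1,0,0,-0.035,0,0,0.09],[0.1,0,0,-0.035,0,0,0.09],[0.1,0,0,-0.025,0,0,0.09],[0.1,-0.0025,0.0343,0,0,0,0],[0.1,-0.0025,0.0343,0,0,0,0],[0.1,-0.0025,0.0343,0,0,0,0],[0.1,-0.0025,0.0343,0,0,0,0],[0.1,-0.0025,0.0343,0,0,0,0],[0.1,-0.0025,0.0343,0,0,0,0],[0.1,-0.0025,0.0343,0,0,0,0],[0.1,-0.0025,0.0343,0,0,0,0],[0.1,-0.0025,0.0343,0,0,0,0],[0.1,-0.0025,0.0343,0,0,0,0],[0.1,-0.0025,0.0343,0,0,0,0],[0.1,-0.0025,0.0343,0,0,0,0],[0.1,-0.0025,0.0343,0,0,0,0],[0.1,-0.0025,0.0343,0,0,0,0]]}}

```text
time_s: 46.27
tcp_pos: [0.5997, 0.0819, 0.1852]
orientation: [0.0, 0.043, 0.999, 0.0]
contact_force: [0.8, 0.1, -0.8]
width: 0.246
grasp_force: 60.0
```

{"method": "arm_command", "body": {"motion": [[0.1,0,0,0,0,0,0],[0.1,0,0,0,0,0,0]]}}

```text
time_s: 46.43
tcp_pos: [0.5996, 0.083, 0.1846]
orientation: [-0.0, 0.04, 0.999, 0.0]
contact_force: [0.6, -0.6, -1.1]
width: 0.251
grasp_force: 60.0
```

```bash
python3 - <<'E'
from h import *
im=snap('wrist','w16.png'); P=pose()[0]; print(P,robot.state()['width'])
m=cv2.inRange(cv2.cvtColor(im,cv2.COLOR_BGR2HSV),(105,140,30),(130,255,255)); k,l,st,c=cv2.connectedComponentsWithStats(m)
for i in range(1,k):
    if st[i,4]>500: print(st[i],c[i].round(1)); 
print(im[110:175:2,246].tolist())
for v in (120,125,130,135): print(v,(ray('wrist',[[254,v]],P[2]+.0114+.017)-P)[0].round(4))
print(togo([.634,.0802,.08],[1,-.086]))
s=snap('side'); m=cv2.inRange(cv2.cvtColor(s,cv2.COLOR_BGR2HSV),(105,140,60),(130,255,255)); k,l,st,c=cv2.connectedComponentsWithStats(m)
K,Rc,p=cm('side')
def pr(q): q=K@(Rc.T@(np.array(q)-p)); return q[:2]/q[2]
ax=np.array([.996,-.086,0]); print([pr(P+[0,0,.0114]+q*.0585*ax).round(1) for q in(-1,1)])
for i in range(1,k):
    if st[i,4]>20: print('side',st[i],c[i].round(1))
E
```

```text
[0.59959573 0.08051262 0.18490475] 0.24680677293832523
[ 220  128   68  158 6764] [253.3 199.2]
[ 226  316   55   32 1692] [253.  331.9]
[[105, 103, 103], [105, 103, 103], [104, 102, 102], [104, 102, 102], [105, 103, 104], [105, 103, 104], [104, 102, 103], [104, 102, 103], [102, 99, 100], [97, 67, 60], [101, 49, 29], [101, 48, 28], [101, 48, 28], [102, 47, 29], [102, 49, 30], [101, 48, 28], [101, 48, 28], [101, 48, 29], [101, 47, 28], [101, 47, 29], [101, 48, 28], [101, 47, 28], [100, 47, 27], [98, 45, 27], [97, 44, 25], [97, 45, 26], [96, 44, 24], [96, 44, 25], [96, 44, 25], [97, 44, 27], [96, 44, 25], [96, 44, 24], [96, 44, 25]]
120 [-0.0702  0.0067  0.0284]
125 [-0.0679  0.0065  0.0284]
130 [-0.0655  0.0063  0.0284]
135 [-0.0631  0.0061  0.0284]
[array([-0.0343,  0.0026,  0.1049]), np.float64(0.002)]
[array([244.7, 134.8]), array([282.5, 131.9])]
side [  1  87  22  31 317] [ 12.6 103.5]
side [269 125  16  14 132] [277.6 131.7]
side [243 128  19  14 154] [251.  133.8]
side [248 175   4   9  25] [249.4 179.1]
```

{"method": "arm_command", "body": {"motion": [[0.1,-0.0171,0.0006,0.02,0,0,0],[0.1,-0.0172,0.0006,0.03,0,0,0],[0.1,0,0,0.025,0,0,0],[0.1,0,0,0.02,0,0,0],[0.1,0,0,0.01,0,0,0],[0.1,0,0,0.006,0,0,0],[0.1,0,0,0.005,0,0,0],[0.1,0,0,0.004,0,0,0],[0.1,0,0,0,0,0,0]]}}

```text
time_s: 47.28
tcp_pos: [0.6343, 0.0787, 0.0656]
orientation: [0.0, 0.043, 0.999, 0.001]
contact_force: [-1.1, 1.2, -1.1]
width: 0.246
grasp_force: 60.0
```

{"method": "arm_command", "body": {"motion": [[0.1,0,0,0.003,0,0,0],[0.1,0,0,0.002,0,0,0],[0.1,0,0,0,0,0,0]]}}

```text
time_s: 47.53
tcp_pos: [0.6346, 0.0798, 0.0617]
orientation: [0.001, 0.042, 0.999, 0.001]
contact_force: [-3.2, 2.4, 4.7]
width: 0.25
grasp_force: 60.0
```

Same feel as the other two. I'll press on to the seat at about 0.045.

{"method": "arm_command", "body": {"motion": [[0.1,0,0.001,0.004,0,0,0],[0.1,0,0,0.004,0,0,0],[0.1,0,0,0.004,0,0,0],[0.1,0,0,0.004,0,0,0],[0.1,0,0,0,0,0,0]]}}

```text
time_s: 47.95
tcp_pos: [0.6345, 0.0801, 0.0454]
orientation: [0.0, 0.043, 0.999, 0.001]
contact_force: [-5.1, 0.8, 7.4]
width: 0.247
grasp_force: 60.0
```

{"method": "arm_command", "body": {"motion": [[0.1,0,0,0.002,0,0,0],[0.1,0,0,0.001,0,0,0],[0.1,0,0,0,0,0,0]]}}

```text
time_s: 48.2
tcp_pos: [0.6346, 0.0801, 0.0453]
orientation: [0.0, 0.043, 0.999, 0.002]
contact_force: [-11.4, 1.7, 27.5]
width: 0.243
grasp_force: 60.0
```

{"method": "arm_command", "body": {"motion": [[0.1,0,0,-0.003,0,0,0],[0.42,0,0,0,0,0,0],[0.42,0,0,0,0,0,0],[0.42,0,0,0,0,0,0],[0.42,0,0,-0.02,0,0,0],[0.42,0,0,-0.04,0,0,0],[0.42,0,0,-0.04,0,0,0],[0.42,0,0,-0.04,0,0,0],[0.5,0,0,-0.03,0,0,0],[0.5,0.0065,0.032,0,0,0,0],[0.5,0.0065,0.032,0,0,0,0],[0.5,0.0065,0.032,0,0,0,0],[0.5,0.0065,0.032,0,0,0,0],[0.5,0,0,0,0,0,0],[0.5,0,0,0,0,0,0],[0.5,0,0,0,0,0,0]]}}

```text
time_s: 49.53
tcp_pos: [0.6196, 0.208, 0.2139]
orientation: [0.0, 0.043, 0.999, -0.001]
contact_force: [-0.7, -1.1, -0.8]
width: 0.498
grasp_force: 0.0
```

```bash
cat > dial.py <<'E'
import sys
from h import *
cam=sys.argv[1]; im=snap(cam,sys.argv[2]); print(pose()[0].round(4),np.round(robot.state()['joint_positions'],2))
A=np.array([.6415,.293]) if len(sys.argv)<5 else np.array([float(sys.argv[3]),float(sys.argv[4])])
hsv=cv2.cvtColor(im,cv2.COLOR_BGR2HSV); v,u=np.mgrid[:384,:512]
Pw=ray(cam,np.c_[u.ravel(),v.ravel()],.055)[:,:2].reshape(384,512,2); r=np.linalg.norm(Pw-A,axis=2)
wm=((r<.06)&(hsv[...,1]<60)&(hsv[...,2]>150)); print('white n',wm.sum(),Pw[wm].mean(0).round(4) if wm.any() else '')
def ang(P): d=P-A; return np.arctan2(-d[1],d[0])   # clockwise from above: from +x toward -y
for n,lo,hi in[('red',(0,140,60),(8,255,255)),('green',(45,100,40),(85,255,255))]:
    m=(cv2.inRange(hsv,lo,hi)>0)&(r<.065)
    if n=='green': m&=Pw[...,1]>A[1]-.05
    k,l,st,c=cv2.connectedComponentsWithStats(m.astype(np.uint8))
    for i in range(1,k):
        if st[i,4]>=3:
            q=Pw[l==i].mean(0); print(n,st[i,4],c[i].round(1),q.round(4),'r',np.linalg.norm(q-A).round(4),'cw angle',round(ang(q),3))
for t in('knob_grip','pointer_tip','mark_tip'):
    for d in spotter.spot_in(t,cam)[:2]:
        q=w(cam,d['xyz']); print(t,q.round(4),round(d['confidence'],2))
for d in spotter.outline_of('knob_grip',cam)[:1]:
    print('knob outline',d['confidence'],d['region'].sum(),*[np.round(x,4) for x in axis(d['region'],cam,.085)])
E
python3 dial.py wrist k1.png
```

```text
[0.6197 0.2072 0.214 ] [-0.91  0.56  0.77  1.63 -0.42  1.12  1.45]
white n 2616 [0.6449 0.298 ]
red 32 [350.8 210.5] [0.6693 0.3225] r 0.0405 cw angle -0.815
green 47 [365.4 181.7] [0.6346 0.3399] r 0.0474 cw angle -1.718
knob_grip [0.6352 0.2872 0.0884] 0.92
pointer_tip [0.639  0.2877 0.0554] 0.8
pointer_tip [0.6294 0.1971 0.0212] 0.27
mark_tip [0.6337 0.3404 0.0537] 0.45
knob outline 0.85 992 [0.6373 0.293 ] [0.5291 0.8485] [0.0352 0.0473]
```

```bash
python3 - <<'E'
from h import *
im=cv2.imread('pics/k1.png'); hsv=cv2.cvtColor(im,cv2.COLOR_BGR2HSV); v,u=np.mgrid[:384,:512]
Pw=ray('wrist',np.c_[u.ravel(),v.ravel()],.055)[:,:2].reshape(384,512,2)
K,R,p=cm('wrist'); q=K@(R.T@(np.array([.6415,.293,.055])-p)); c=(q[:2]/q[2]).astype(int); print(c)
g=im[...,1]; A=np.array([.6415,.293])
for a in np.arange(0,2*np.pi,np.pi/8):
    d=np.array([np.cos(a),-np.sin(a)]); pr=[]
    for rr in np.arange(.006,.06,.003):
        q=K@(R.T@(np.r_[A+rr*d,.055]-p)); x,y=(q[:2]/q[2]).round().astype(int); pr.append(int(g[y,x]))
    print(round(a,2),pr)
E
```

```text
[325 190]
0.0 [35, 23, 24, 35, 42, 122, 188, 189, 189, 188, 126, 44, 36, 42, 110, 160, 161, 162]
0.39 [25, 31, 37, 37, 58, 182, 191, 191, 191, 189, 96, 37, 41, 55, 56, 55, 55, 55]
0.79 [27, 36, 37, 41, 147, 185, 191, 193, 192, 181, 101, 39, 38, 50, 53, 30, 22, 17]
1.18 [28, 37, 38, 45, 143, 191, 192, 192, 192, 184, 61, 41, 42, 43, 56, 167, 160, 166]
1.57 [23, 34, 38, 43, 126, 192, 192, 192, 192, 177, 94, 43, 43, 42, 55, 166, 128, 125]
1.96 [23, 21, 37, 43, 147, 192, 192, 192, 192, 188, 69, 42, 43, 44, 47, 157, 123, 81]
2.36 [32, 17, 16, 16, 121, 187, 193, 192, 192, 177, 122, 42, 41, 42, 44, 125, 150, 82]
2.75 [29, 17, 14, 16, 87, 125, 153, 189, 192, 189, 89, 38, 39, 39, 41, 105, 160, 87]
3.14 [33, 18, 17, 21, 72, 117, 123, 141, 189, 185, 131, 36, 37, 37, 37, 101, 142, 92]
3.53 [37, 28, 18, 18, 45, 161, 188, 189, 188, 188, 133, 40, 34, 35, 37, 82, 107, 103]
3.93 [37, 30, 22, 28, 51, 125, 187, 188, 187, 187, 162, 41, 32, 32, 33, 126, 138, 151]
4.32 [35, 29, 21, 30, 35, 126, 186, 188, 187, 187, 178, 50, 32, 33, 39, 126, 155, 150]
4.71 [37, 32, 25, 21, 33, 73, 185, 187, 187, 187, 168, 82, 32, 33, 47, 125, 153, 151]
5.11 [39, 33, 32, 28, 20, 61, 156, 187, 187, 187, 181, 60, 32, 31, 68, 153, 152, 149]
5.5 [40, 37, 37, 35, 33, 39, 95, 49, 62, 32, 39, 38, 36, 36, 78, 155, 156, 156]
5.89 [42, 41, 39, 39, 35, 35, 35, 60, 78, 146, 144, 52, 34, 36, 88, 161, 160, 160]
```

```bash
cat > asc.py <<'E'
import sys
from h import *
im=cv2.imread('pics/'+sys.argv[1]); g=im.max(2); K,R,p=cm('wrist')
for dx in np.arange(-.03,.031,.003):   # rows: +x downward, columns +y to the right
    row=[]
    for dy in np.arange(-.03,.031,.0025):
        q=K@(R.T@(np.array([.6415+dx,.294+dy,float(sys.argv[2])])-p)); x,y=(q[:2]/q[2]); row.append('%3d'%cv2.getRectSubPix(g,(1,1),(float(x),float(y)))[0,0])
    print(' '.join(row))
E
python3 asc.py k1.png .088
```

```text
187 194 193 193 190 162 151 131 127 129 162 189 192 193 193 192 193 192 186 129  46  33  37  89 113
194 194 193 193 185 140 124 115 108 108 114 149 177 187 191 193 192 193 192 184 110  38  34  44  42
194 194 193 192 173 114  81  42  33  32  33  51  84 119 169 191 193 192 192 191 174  77  33  33  47
193 193 193 182 122  46  21  17  16  18  21  24  33  49 107 174 192 193 192 192 190 142  43  34  62
194 193 191 141  45  18  17  16  20  22  26  24  25  35  45 115 183 192 192 191 191 174  72  34  56
193 193 181  95  36  24  18  23  29  35  36  31  24  29  35  55 157 191 192 192 192 187 104  35  65
194 192 154  53  40  34  24  36  43  42  39  35  28  24  29  37 104 185 192 191 192 188 119  38  45
193 191 143  44  40  38  30  30  44  43  40  36  32  25  24  33  79 180 192 192 192 188 132  40  34
194 193 168  60  39  39  37  27  35  44  41  37  34  30  24  28  79 180 193 192 192 188 117  36  42
193 193 181  95  40  40  39  35  26  38  43  38  36  33  28  26 101 183 193 191 192 183 103  35  33
193 193 192 154  63  39  39  38  30  27  40  40  36  34  31  39 137 190 192 192 191 171  71  34  43

[... 299 characters left out ...]

180 192 193 193 193 192 192 191 189 186 183 142  57  41  99 162 100  42 109 127  55  33  35  76 136
109 172 190 193 193 192 192 193 192 192 193 188 135  47  47 125 147  80 104 154 129  78  46  86 154
 44  81 137 176 189 192 192 192 192 192 192 193 182 120  64  77 110  59  46  97 141 119 124 146 158
 45  41  47  81 123 158 174 181 185 186 185 184 175 152 101  63  44  35  48  68  65  98 154 159 155
 57  52  41  40  42  52  73  89  97 103  98  90  74  55  40  38  44  35  52 107 114 149 158 156 155
 57  57  53  57  43  38  40  38  37  38  39  36  39  41  35  56 106  66  88 145 159 156 155 156 155
 57  57  59  69  48  43  79  59  37  65  67  37  55  92  52  71 123 144 153 161 157 155 155 156 155
```

{"method": "arm_command", "body": {"motion": [[0.45,-0.0047,0.0294,0,0,0,0],[0.45,-0.0047,0.0294,0,0,0,0],[0.45,-0.0048,0.0295,0,0,0,0.12],[0.45,0,0,0,0,0,0.12],[0.45,0,0,0,0,0,0.12],[0.45,0,0,0,0,0,0.12],[0.45,0,0,0,0,0,0.12],[0.45,0,0,0,0,0,0.12],[0.45,0,0,0,0,0,0.12],[0.45,0,0,0,0,0,0.12],[0.45,0,0,0,0,0,0.12],[0.45,0,0,0,0,0,0.12],[0.45,0,0,0,0,0,0.12],[0.45,0,0,0,0,0,0.12],[0.45,0,0,0,0,0,0.12],[0.45,0,0,0,0,0,0.12],[0.45,0,0,0,0,0,0.12],[0.45,0,0,0,0,0,0.12],[0.45,0,0,0,0,0,0.12],[0.45,0,0,0,0,0,0.12]]}}

```text
time_s: 51.45
tcp_pos: [0.6413, 0.2951, 0.2142]
orientation: [-0.0, 0.903, 0.43, 0.0]
contact_force: [0.1, -0.0, -0.2]
width: 0.448
grasp_force: 0.0
```

{"method": "arm_command", "body": {"motion": [[0.45,0,0,0,0,0,0.12],[0.45,0,0,0,0,0,0.12],[0.45,0,0,0,0,0,0.12],[0.45,0,0,0,0,0,0],[0.45,0,0,0,0,0,0]]}}

```text
time_s: 51.87
tcp_pos: [0.6412, 0.2953, 0.2139]
orientation: [0.0, 0.964, 0.266, -0.0]
contact_force: [0.3, 0.7, 0.7]
width: 0.451
grasp_force: 0.0
```

```bash
python3 - <<'E'
from h import *
s=robot.state(); print(pose()[0],pose()[1].as_matrix().round(3).tolist(),np.round(s['joint_positions'],2)); print(togo([.6415,.294,.064],[.87,.49]))
E
python3 dial.py wrist k2.png .6415 .294; python3 asc.py k2.png .088
```

```text
[0.64120429 0.29527561 0.2138966 ] [[0.859, 0.513, 0.0], [0.513, -0.859, -0.001], [-0.0, 0.001, -1.0]] [-1.18  0.91  1.29  1.5  -0.88  1.39 -0.88]
[array([-0.0004,  0.0012,  0.1499]), np.float64(0.025)]
[0.6412 0.2954 0.214 ] [-1.18  0.91  1.28  1.5  -0.88  1.39 -0.88]
white n 1150 [0.6568 0.3014]
red 50 [246.1 149.1] [0.6658 0.3206] r 0.036 cw angle -0.831
green 50 [217.1 161.7] [0.6358 0.3422] r 0.0486 cw angle -1.689
knob_grip [0.6419 0.2933 0.0881] 0.67
knob_grip [0.587  0.4753 0.051 ] 0.5
pointer_tip [0.6445 0.2929 0.0561] 0.74
knob outline 0.82 952 [0.6422 0.2958] [0.859 0.512] [0.0337 0.0434]
 87  92  94  86  62  35  28  25  19  20  19  18  19  21  20  19  20  19  21  21  20  29  60  35  50
 90  94  76  40  22  19  21  24  25  24  37  49  62  68  71  67  63  52  34  25  21  20  23  19  34
 91  70  34  19  18  20  21  41  76  85  98 107 109 111 111 111 110 108 102  84  56  30  19  20  28
 69  29  19  19  19  25  52  97 143 136 110 105 111 112 112 112 112 113 113 112 108  88  51  29  27
 32  19  19  21  31  71 100 110 116 119  59  47  93 112 112 113 112 113 112 113 113 113 108  
[... 906 characters left out ...]

 31  73 135 126 145 163 171 154  71  34  32  31  27  31  62 136 118  42  22  22  88 164 172 172 172
 31  62 152 166 170 172 172 169 135  57  33  32  31  26  34  77 103  43  18  42 137 171 173 172 172
 32  39 123 169 172 172 172 172 170 136  73  39  34  30  27  25  22  20  41  98 151 170 172 172 172
 32  33  67 152 171 172 172 172 172 171 160 124  84  61  54  47  52  97 143 161 157 158 168 172 172
 34  33  34  91 162 172 172 173 172 172 172 172 168 163 160 156 158 168 171 172 169 158 155 163 156
 34  34  33  38 101 161 172 172 172 172 172 172 172 172 172 172 172 172 172 172 172 169 159 153 120
 72  71  37  33  39  94 152 170 172 172 172 172 172 172 172 172 172 172 173 172 172 170 155 122 143
```

{"method": "arm_command", "body": {"motion": [[0.4,0,0.001,0.04,0,0,0],[0.4,0,0,0.04,0,0,0],[0.4,0,0,0.03,0,0,0],[0.4,0,0,0.02,0,0,0],[0.4,0,0,0.012,0,0,0],[0.4,0,0,0.008,0,0,0],[0.4,0,0,0,0,0,0],[0.4,0,0,0,0,0,0]], "grip_force": 30}}

```text
time_s: 52.78
tcp_pos: [0.6424, 0.295, 0.0654]
orientation: [0.0, 0.964, 0.265, 0.001]
contact_force: [1.2, 0.3, 0.7]
width: 0.394
grasp_force: 0.0
```

{"method": "arm_command", "body": {"motion": [[0.05,0,0,0,0,0,0],[0.05,0,0,0,0,0,0],[0.05,0,0,0,0,0,0],[0.05,0,0,0,0,0,0],[0.05,0,0,0,0,0,0],[0.05,0,0,0,0,0,0]]}}

```text
time_s: 53.28
tcp_pos: [0.6424, 0.2946, 0.0652]
orientation: [0.0, 0.964, 0.264, 0.001]
contact_force: [1.2, -1.0, 4.5]
width: 0.162
grasp_force: 30.0
```

{"method": "arm_command", "body": {"motion": [[0.05,0,0,0,0,0,-0.1],[0.05,0,0,0,0,0,-0.1],[0.05,0,0,0,0,0,-0.1],[0.05,0,0,0,0,0,-0.1],[0.05,0,0,0,0,0,-0.1],[0.05,0,0,0,0,0,-0.1],[0.05,0,0,0,0,0,-0.1],[0.05,0,0,0,0,0,-0.1],[0.05,0,0,0,0,0,-0.1],[0.05,0,0,0,0,0,-0.1],[0.05,0,0,0,0,0,-0.1],[0.05,0,0,0,0,0,-0.1],[0.05,0,0,0,0,0,-0.1],[0.05,0,0,0,0,0,-0.06],[0.05,0,0,0,0,0,0],[0.05,0,0,0,0,0,0]]}}

```text
time_s: 54.62
tcp_pos: [0.6423, 0.2946, 0.0651]
orientation: [0.0, 0.584, 0.812, 0.001]
contact_force: [-0.1, -2.3, 6.7]
width: 0.164
grasp_force: 30.0
```

```bash
python3 dial.py wrist k3.png .6415 .294 | head -6;python3 dial.py scene k3s.png .6415 .294| head -6; python3 dial.py side k3d.png .6415 .294| head -6; python3 -c "
from h import *
print(pose()[1].as_matrix()[:2,0].round(3))"
```

```text
[0.6422 0.2946 0.0651] [-1.04  0.91  0.91  1.59 -0.8   1.05  0.42]
white n 1944 [0.657  0.3034]
red 188 [252.5 177. ] [0.6305 0.3263] r 0.0341 cw angle -1.899
green 172 [267.5 154.4] [0.6349 0.3433] r 0.0498 cw angle -1.704
knob_grip [0.6374 0.2993 0.0886] 0.64
pointer_tip [0.6373 0.3054 0.0579] 0.9
[0.6422 0.2946 0.0651] [-1.04  0.91  0.91  1.59 -0.8   1.05  0.42]
white n 128 [0.65   0.2779]
pointer_tip [0.6525 0.2892 0.0591] 0.75
mark_tip [0.365  0.2472 0.0224] 0.22
knob outline 0.41 47 [0.6535 0.2807] [ 0.9699 -0.2435] [0.017  0.0417]
[0.6422 0.2946 0.0651] [-1.04  0.91  0.91  1.59 -0.8   1.05  0.42]
white n 52 [0.6542 0.2766]
knob_grip [0.6005 0.0887 0.0671] 0.61
pointer_tip [0.6457 0.2814 0.0584] 0.75
knob outline 0.57 29 [0.6408 0.2685] [0.2387 0.9711] [0.0143 0.0469]
[-0.317  0.948]
```

{"method": "arm_command", "body": {"motion": [[0.05,0,0,0,0,0,0.1],[0.05,0,0,0,0,0,0.1],[0.05,0,0,0,0,0,0.1],[0.05,0,0,0,0,0,0.1],[0.05,0,0,0,0,0,0.1],[0.05,0,0,0,0,0,0.04],[0.05,0,0,0,0,0,0],[0.05,0,0,0,0,0,0]]}}

```text
time_s: 56.03
tcp_pos: [0.6423, 0.2946, 0.0651]
orientation: [0.001, 0.78, 0.626, 0.001]
contact_force: [0.3, -2.2, 6.2]
width: 0.162
grasp_force: 30.0
```

```bash
python3 dial.py wrist k4.png .642 .2944 | head -4; python3 -c "
from h import *
print(pose()[1].as_matrix()[:2,0].round(3))"
```

```text
[0.6424 0.2946 0.0651] [-1.09  0.96  1.02  1.59 -0.9   1.11 -0.06]
white n 2212 [0.6759 0.309 ]
red 200 [233.4 180.9] [0.6354 0.3277] r 0.0339 cw angle -1.765
green 166 [227.5 157.1] [0.6354 0.3437] r 0.0497 cw angle -1.704
[0.216 0.976]
```

{"method": "arm_command", "body": {"motion": [[0.05,0,0,0,0,0,0.03],[0.05,0,0,0,0,0,0.03],[0.05,0,0,0,0,0,0],[0.05,0,0,0,0,0,0]]}}

```text
time_s: 56.62
tcp_pos: [0.6423, 0.2946, 0.0651]
orientation: [0.001, 0.798, 0.603, 0.001]
contact_force: [0.7, -2.3, 6.1]
width: 0.16
grasp_force: 30.0
```

```bash
python3 dial.py wrist k5.png .642 .2944 | head -4; python3 - <<'E'
# tip-based check: outermost red pixels vs innermost green pixels
from h import *
im=cv2.imread('pics/k5.png'); hsv=cv2.cvtColor(im,cv2.COLOR_BGR2HSV); v,u=np.mgrid[:384,:512]
Pw=ray('wrist',np.c_[u.ravel(),v.ravel()],.055)[:,:2].reshape(384,512,2)
for A in([.642,.2944],[.6415,.294],[.6424,.2946]):
    d=Pw-A; r=np.hypot(d[...,0],d[...,1]); a=np.arctan2(-d[...,1],d[...,0])
    R=(cv2.inRange(hsv,(0,140,60),(8,255,255))>0)&(r<.06); G=(cv2.inRange(hsv,(45,100,40),(85,255,255))>0)&(r<.06)
    print(A,[round(float(a[R&(r>lo)&(r<=lo+.003)].mean()),3) for lo in np.arange(.024,.046,.003) if (R&(r>lo)&(r<=lo+.003)).any()],r[R].min().round(4),r[R].max().round(4),[round(float(a[G&(r>lo)&(r<=lo+.003)].mean()),3) for lo in np.arange(.039,.06,.003) if (G&(r>lo)&(r<=lo+.003)).any()],r[G].min().round(4),r[G].max().round(4))
E
```

```text
[0.6423 0.2946 0.0651] [-1.1   0.97  1.03  1.59 -0.91  1.11 -0.11]
white n 2203 [0.6771 0.3088]
red 202 [233.4 181.4] [0.6373 0.3276] r 0.0336 cw angle -1.71
green 162 [223.3 158.7] [0.6354 0.3437] r 0.0498 cw angle -1.704
[0.642, 0.2944] [-1.719, -1.71, -1.712, -1.714, -1.702, -1.707, -1.709] 0.0188 0.0443 [-1.704, -1.703, -1.703, -1.706] 0.045 0.0556
[0.6415, 0.294] [-1.697, -1.69, -1.694, -1.696, -1.69, -1.694, -1.695] 0.0191 0.0446 [-1.693, -1.691, -1.693, -1.695] 0.0453 0.0559
[0.6424, 0.2946] [-1.736, -1.725, -1.726, -1.724, -1.712, -1.719, -1.719] 0.0187 0.0441 [-1.715, -1.712, -1.713, -1.71, -1.714] 0.0448 0.0554
```

The tip at 44 mm sits on the mark to within about 0.006 rad. I'll release, rise and check everything.

{"method": "arm_command", "body": {"motion": [[0.4,0,0,0,0,0,0],[0.4,0,0,0,0,0,0],[0.4,0,0,0,0,0,0],[0.4,0,0,-0.02,0,0,0],[0.4,0,0,-0.03,0,0,0],[0.4,0,0,-0.04,0,0,0],[0.4,0,0,-0.04,0,0,0],[0.4,0,0,-0.03,0,0,0],[0.4,0.03,0,0,0,0,0],[0.4,0,0,0,0,0,0],[0.4,0,0,0,0,0,0]]}}

```text
time_s: 57.78
tcp_pos: [0.6489, 0.3262, 0.2233]
orientation: [-0.001, 0.796, 0.605, -0.0]
contact_force: [0.4, 0.7, -0.8]
width: 0.396
grasp_force: 0.0
```

```bash
python3 dial.py wrist k6.png .642 .2944|head -5; python3 - <<'E'
from h import *
K,Rc,p=cm('side')
for c in('side','scene'):
    snap(c,'end_%s.png'%c)
    for t in('cart_blue_mid','cart_red_mid','cart_yellow_mid','empty_a_mid','drink','salad','label_roll'):
      for d in spotter.spot_in(t,c)[:3]:
        if d['confidence']>.45: print(t,c,np.round(w(c,d['xyz']),3),round(d['confidence'],2))
E
```

```text
[0.6488 0.3245 0.2229] [-1.14  0.85  1.15  1.43 -0.77  1.36 -0.24]
white n 1052 [0.6486 0.2888]
red 37 [244.3 177.3] [0.637 0.327] r 0.033 cw angle -1.724
green 41 [239.7 166.4] [0.6354 0.3414] r 0.0475 cw angle -1.71
knob_grip [0.6423 0.2915 0.0886] 0.77
cart_blue_mid side [0.633 0.075 0.07 ] 0.62
cart_red_mid side [ 0.358 -0.082  0.028] 0.96
cart_red_mid side [0.627 0.016 0.067] 0.9
cart_red_mid side [ 0.462 -0.53   0.026] 0.66
cart_yellow_mid side [0.639 0.131 0.069] 0.66
empty_a_mid side [ 0.711 -0.274  0.046] 0.71
empty_a_mid side [0.363 0.276 0.031] 0.68
drink side [ 0.738 -0.106  0.111] 0.72
salad side [ 0.712 -0.276  0.045] 0.73
salad side [0.628 0.019 0.065] 0.69
label_roll side [0.582 0.447 0.045] 0.91
label_roll side [0.638 0.28  0.053] 0.66
cart_blue_mid scene [0.64  0.081 0.074] 0.83
cart_red_mid scene [ 0.476 -0.524  0.029] 0.69
cart_yellow_mid scene [0.649 0.291 0.054] 0.63
empty_a_mid scene [0.366 0.266 0.032] 0.5
drink scene [ 0.767 -0.087  0.119] 0.97
drink scene [0.636 0.02  0.068] 0.51
salad scene [ 0.735 -0.257  0.048] 0.87
label_roll scene [0.601 0.473 0.05 ] 0.6
```

```bash
python3 -c "
from h import *
print(robot.close_job())"
```

```text
the job is handed in; nothing more can be done
None
```

I handed the job in. Both empties are in the tub, and red, blue and yellow are snapped into their clips (no green cartridge was there). The dial pointer came up clockwise onto the mark, within about 0.015 rad. I did not re-check the second empty in the last picture; it was seen in the tub earlier.

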